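# Re-zero the spice grinder and back it off five clicks

### The job

The spice grinder has been apart for cleaning and its adjusting collar has lost its zero: push the lever round clockwise (seen from above) until the burrs touch and it comes up against the stop, without wrenching it. Then push it back the other way exactly five clicks and leave it sitting in that notch, with everything else on the shelf left where it stands.

Things in the scene. Friction and masses are not known exactly. Their poses are not given: they have to be found in the camera images.
- grinder: electric spice grinder, bolted down, hopper off: black foot 245 x 150 mm with a tray under the chute on its own -x side, round aluminium body 128 mm across narrowing to 92 mm at 190 mm height, the adjusting collar open on its top. Origin on the shelf, under the axis of the round body; z up
- collar_axis (a point): point on the collar's upright turning axis, 238 mm above the shelf (height of the lever's centre line), fixed to the grinder. Round the collar, under the lever, there is free room down to the body's shoulder at 190 mm height. The collar's seat stands at another angle every time, so the lever's angle on the grinder does not tell where the stop is
- collar: adjusting collar, knurled steel ring 100 mm across, 28 mm high; origin on its axis at its underside (224 mm above the shelf), x along the lever, z up. Clockwise from above closes the burrs. A spring plunger gives 18 clicks to the turn, 20 degrees each. The firm stop at the closed end lies 3 degrees past a notch, into which it springs back: clicks count from that notch. Starts 3 to 8 clicks open
- lever (a point): point on the centre line of the collar's lever, 72 mm from the axis; x points outwards along the lever, z up. The lever is a level steel rod 8 mm thick, free from 50 to 97 mm from the axis, with a black ball 22 mm across at its end (centre at 108 mm). About 4 to 5 N here takes it over a click; it then jumps forward by itself into the next notch (25 mm on) and stays there
- burr_gap (a joint): height of the upper burr over the lower one, carried by the collar's thread: 0 m in the notch at the closed stop, growing by 0.0001 m a click (0.1 mm) as the collar opens. Too small to be counted by from noisy readings; feel the stop and the clicks instead
- hopper: the grinder's clear plastic hopper, taken off for cleaning: funnel 128 mm across the top, 150 mm high, standing on the shelf. Bystander; origin at the centre of its underside
- hopper_lid: round black lid of the hopper, 132 mm across, 30 mm high with its knob, lying on the shelf. Bystander; origin at the centre of its underside
- bottle: empty clear glass bottle, 72 mm across, 212 mm high with its steel twist cap. Bystander; origin at the centre of its underside
- skewer_cup: steel cup, 80 mm across, 105 mm high, with bamboo skewers standing in it up to 200 mm high. Bystander; origin at the centre of its underside
- dish: yellow ceramic dish, 100 mm across, 32 mm high, standing on the grinder's foot under the chute. Bystander; origin at the centre of its underside
- mitt_clip: black silicone oven mitt clip, 110 x 62 x 35 mm, lying on the shelf. Bystander; origin near the centre of its underside
- brush: flat cleaning brush, 200 mm long, lying on the shelf beyond the grinder. Bystander; origin under its middle
- spoon: long-handled spoon, about 200 mm, lying on the shelf beyond the grinder. Bystander; origin under its middle

How it is judged (in metres and radians):
On the way:
1. the collar is closed to its stop: burr gap under 0.04 mm (value of joint burr_gap below 4e-05 m), for 0.2 s.
At the end, for the whole second after the job is handed in: after the stop has been found, the collar rests in the fifth notch from it (burr gap 0.5 mm, within a third of a click), the robot is clear of it, and nothing else on the shelf has been shifted by more than 25 mm or tipped (value of joint burr_gap between 0.000465 and 0.000535 m); the robot touches nothing.
It fails at once if the collar or its lever is wrenched: pushed with more than 45 N (contact force between any of the fingers, the arm and collar above 45 N).
It fails at once if one of the other things on the shelf is shifted by more than 25 mm or tipped over (distance of any of hopper, hopper_lid, bottle, skewer_cup, dish, mitt_clip, brush, spoon from where it was at the start of the episode above 0.025 m or angle between any of hopper, hopper_lid, bottle, skewer_cup, dish, mitt_clip, brush, spoon's own z axis and vertical above 0.35 rad).
It also fails if it takes over 64 s, if anything falls off the work surface, if the arm or the gripper's body presses on something with over 40 N, if the wrist force passes 120 N, or if a joint passes its speed limit or range.

### The arm

A 6-joint arm with a two-finger parallel gripper is mounted at the origin on the work surface. World frame = base frame: x ahead of the robot, y to its left, z up, the work surface at z = 0. Lengths are in m, angles in degrees, forces in N, time in s.
With the tool pointing down it reaches from about 0.4 to 0.825 m from the base axis. Payload 7 kg.
Tool frame: the origin (TCP) lies midway between the tips of the shut fingers; the grasp point (between the pads) lies 19 mm behind it (r.hold_point_z is the distance from the TCP to the grasp point, in m); x points along the fingers, y is the direction in which the jaws open and shut, and the axes are right-handed (so a half turn about x gives the same grasp; the last joint's range is limited). The gripper opens to 88 mm and grips with 3 to 60 N. Pads are 19 mm wide; open, the fingers measure 130 mm over their backs; the gripper's body (78 mm by 193 mm) begins 47 mm behind the grasp point.
Start: joints at [93.799, 20.546, 0.682, 0, -70.136, -16.507], TCP at [0.149, 0.658, 0.227] pointing down, gripper open.
Joint ranges: [-176.03, 176.03], [-82.01, 121.73], [-58.28, 71.71], [-173.87, 95.51], [-174.79, -0.11], [-173.66, 173.66]. Speed limits (degrees/s): [136.94, 136.94, 172.46, 180, 180, 180].

### API

Orientations are given as [roll, pitch, yaw] about the fixed x, y, z axes, in that order (R = Rz(yaw) Ry(pitch) Rx(roll)).
In Python, from plant import r, viewer, order gives the robot as it stands. The module is installed in compiled form; this text tells all that it offers.
- The arm moves only by the shell command python3 -m creep 'ROWS' [FORCE]. ROWS is JSON, a list of rows, each an object of numbers: "ax", "ay", "az": the turn, a rotation vector about the tool's x, y, z in degrees; "tx", "ty", "tz": the shift along the tool's x, y, z in m; "fingers": the finger opening in m, from 0 to 0.0876. A call has 1 to 5 rows; each row is the pose to reach, as a shift and turn from the pose commanded when the call began, along the tool's axes at that moment; what a row does not reach only later rows make up. A row lasts 1/10 s, in which the tool goes at most 50 mm and 8.59 degrees, less where a joint would pass 70% of its speed; a pose out of reach is approached as far as the arm can. A call with a gripper value outside its range is refused whole. The fingers move at their own pace and stop on an object; FORCE is the grip in N (left out, the last holds). Time passes only in rows, so rows that repeat a pose let the fingers close. It gives the time, the measured TCP pose, the force and the opening at its end, in the units of the state.
- r.get_state(): the state, without advancing time (a new reading comes with each control period).
- viewer.capture(name): name is "scene" or "top"; returns a dict with "pixels" (480x640x3 uint8, blue, green, red), "depth" (480x640 float32, m along the optical axis (not along the pixel's ray), 0 where there is no reading), "fx", "fy", "cx", "cy" (pixels), "k1" (the pictures are not rectified: a ray, as slopes to the right and down, at radius r is drawn at 1 + k1 r^2 times it, then the intrinsics apply), "rvec" (rotation vector, rad) and "tvec" (3), from world to camera coordinates, as OpenCV has them. Camera axes: x right, y down, z forward; pixel columns grow to the right and rows downward; lengths in m; the calibration is good to about 2 mm. A picture is of the moment at which its call begins.
- order.close_job(): hands the job in, once; it reports no verdict.
The state is a dict: "time_s": time; "joints": joint angles; "qd": joint speeds; "joint_torque": joint torques, N m; "tcp_pos": TCP position; "eef_rot": TCP orientation; "contact_force": force on the tool from outside, world axes, zero at the start; "moment": the same for the moment, N m; "gripper_width": finger opening in m.
Only numpy, scipy, OpenCV 4.12 (cv2) and the standard library are available. Lean on these libraries where they do the work, as an engineer would, in place of code of your own. Each camera call takes 0.05 s, during which the arm holds its last target.

## Working session

There is one attempt and no reset: what is moved stays moved. The work goes in short steps, Python scripts to look and compute and a shell command to move; the robot and the scene stay as the last step left them, time stands still between calls to the robot, and variables do not carry over. Pictures are saved under pics/ and viewed, and the job is handed in when it is done.

```bash
mkdir -p pics; cat > h.py <<'E'
import numpy as np,cv2
from plant import r,viewer,order
def cap(n,f):
    c=viewer.capture(n); cv2.imwrite('pics/'+f+'.png',c['pixels']); np.savez('pics/'+f+'.npz',**c); return c
def ray(c,u,v):
    x,y=(u-c['cx'])/c['fx'],(v-c['cy'])/c['fy']; 
    s=np.hypot(x,y); q=s
    for _ in range(20): q=s/(1+c['k1']*q*q)
    k=q/s if s>0 else 1
    R,_=cv2.Rodrigues(np.array(c['rvec'],float)); t=np.array(c['tvec'],float).ravel()
    return -R.T@t, R.T@np.array([x*k,y*k,1])
def onz(c,u,v,z):
    o,d=ray(c,u,v); return o+d*(z-o[2])/d[2]
def dep(c,u,v):
    o,d=ray(c,u,v); return o+d*float(c['depth'][int(v),int(u)])
def tri(c1,p1,c2,p2):
    o1,d1=ray(c1,*p1);o2,d2=ray(c2,*p2)
    A=np.stack([d1,-d2],1); s=np.linalg.lstsq(A,o2-o1,rcond=None)[0]
    a,b=o1+d1*s[0],o2+d2*s[1]; return (a+b)/2,np.linalg.norm(a-b)
E
python3 - <<'E'
from h import *
print(r.get_state(),r.hold_point_z)
for n in('scene','top'):
    c=cap(n,n+'0'); print(n,[c[k] for k in('fx','cx','k1','rvec','tvec')],ray(c,320,240))
E
```

```text
{'time_s': 0.0, 'joints': array([ 9.38009391e+01,  2.05903198e+01,  6.31849746e-01, -2.17684430e-02,
       -7.01352481e+01, -1.65052318e+01]), 'qd': array([ 0.12908046,  0.04321325,  0.03403631, -0.04642116, -0.097627  ,
       -0.03495328]), 'joint_torque': array([ 3.05624730e-03, -5.82729042e+01,  2.93053901e+01,  6.99692041e+00,
        7.10288499e-03, -1.56107162e-04]), 'tcp_pos': array([0.14837434, 0.65796894, 0.22561548]), 'eef_rot': array([ 94.18953325,  89.904073  , -98.52217314]), 'contact_force': array([ 0.20362525,  0.00100824, -0.04713769]), 'moment': array([ 0.04078573, -0.06361089,  0.015003  ]), 'gripper_width': 0.087372945639161} 0.0188
scene [449.507928589723, 317.22706900632517, -0.07889564897723643, array([ 2.31306782,  0.67259505, -0.28327944]), array([-0.51482074, -0.11015571,  1.34328684])] (array([ 0.98272216, -0.55454307,  0.89907361]), array([-0.3779051 ,  0.58159651, -0.72054442]))
top [570.8083450512827, 312.4915858286264, -0.1039999279589311, array([ 2.18293451, -2.19046855,  0.08431824]), array([0.00213878, 0.59804385, 1.55210733])] (array([0.48410714, 0.00753015, 1.59131448]), array([ 0.0593898, -0.0178467, -0.9982466]))
```

View pics/scene0.png

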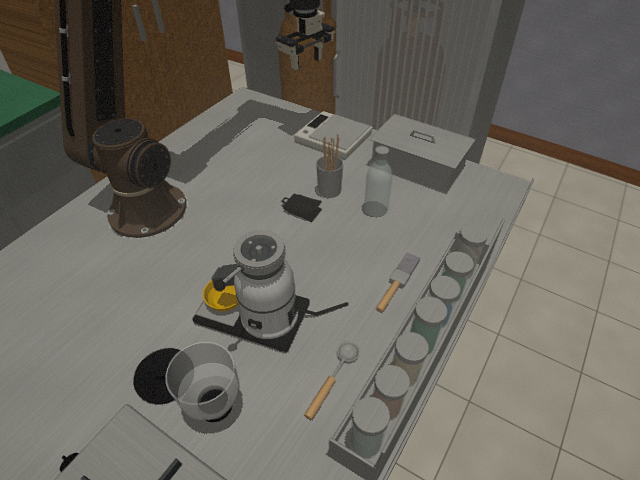

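View pics/top0.png

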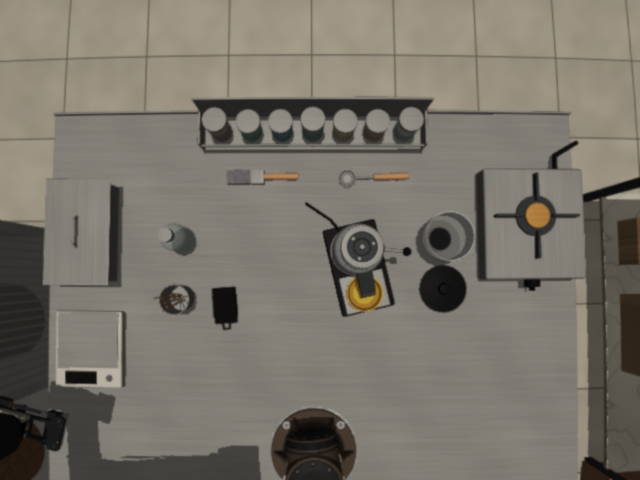

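```bash
python3 - <<'E'
import cv2,numpy as np
a=cv2.imread('pics/scene0.png')[220:370,170:320];b=cv2.imread('pics/top0.png')[190:330,290:490]
cv2.imwrite('pics/za.png',cv2.resize(a,None,fx=4,fy=4,interpolation=2));cv2.imwrite('pics/zb.png',cv2.resize(b,None,fx=4,fy=4,interpolation=2))
E
```

```text
(no output)
```

View pics/za.png

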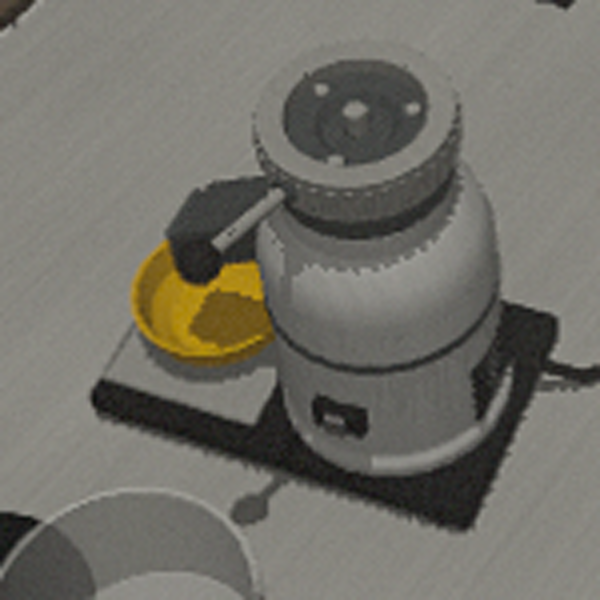

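View pics/zb.png

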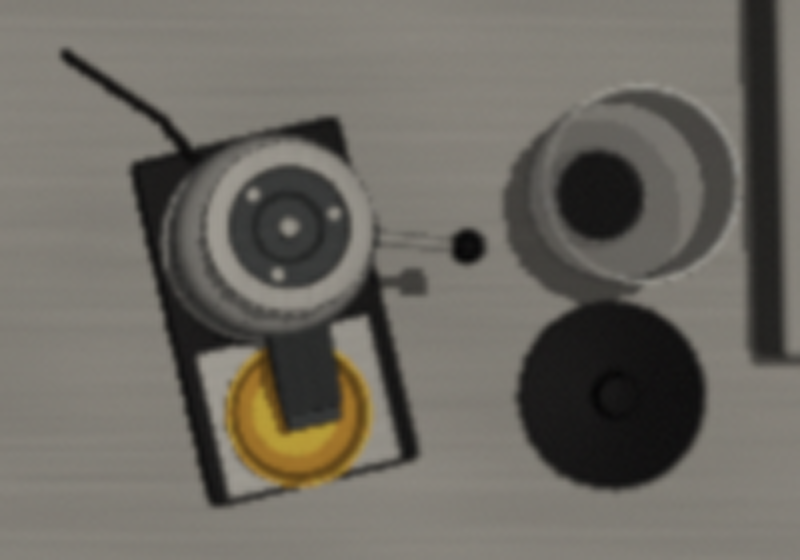

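```bash
python3 - <<'E'
from h import *
s=dict(np.load('pics/scene0.npz'));t=dict(np.load('pics/top0.npz'))
print('ball',tri(t,(407,251.2),s,(219.5,285.5)),onz(t,407,251.2,.238),onz(s,219.5,285.5,.238))
print('shaft',tri(t,(362.2,246.5),s,(258.8,248)))
print('rim c top',onz(t,362.2,246.5,.252))
# collar rim by top depth: pts with height ~.252
P=[]
for v in range(215,280):
  for u in range(325,400):
    if t['depth'][v,u]>0:
      p=dep(t,u,v)
      if .244<p[2]<.258:P.append(p)
P=np.array(P);print(len(P),P.mean(0),P.min(0),P.max(0))
h=cv2.minEnclosingCircle(P[:,:2].astype(np.float32));print(h)
for n,(u,v),z in [('dish',(365,294),.032),('hopper',(445,238),.15),('lid',(443,288),.02),('bottle',(170,236),.2)]:
  print(n,onz(t,u,v,z))
# scene rim: ellipse extremes in zoomed picture: left 252,128 right 462,120 top 355,40 
E
```

```text
ball (array([ 0.53845198, -0.22224642,  0.2383375 ]), np.float64(0.0037872800822688736)) [ 0.53717241 -0.22370007  0.238     ] [ 0.53964785 -0.22080318  0.238     ]
shaft (array([ 0.54971484, -0.11443129,  0.24973584]), np.float64(0.0040179569713864076))
rim c top [ 0.5481335  -0.11559026  0.252     ]
880 [ 0.54865838 -0.11579703  0.25030644] [ 0.49773116 -0.1988639   0.24401081] [ 0.59929398 -0.0637253   0.25754355]
((0.5472147464752197, -0.1312945932149887), 0.06806594133377075)
dish [ 0.42905443 -0.14232872  0.032     ]
hopper [ 0.57378867 -0.33677372  0.15      ]
lid [ 0.44355419 -0.35976226  0.02      ]
bottle [0.57783474 0.35094475 0.2       ]
```

```bash
cat >> h.py <<'E'
from scipy.spatial.transform import Rotation as Ro
AX=np.array([.549,-.1155])
def st(): 
    s=r.get_state(); R=Ro.from_euler('xyz',s['eef_rot'],degrees=True).as_matrix(); return s,R
def goal(ang,rad=.072,z=.222,sgn=1,tang=0.):
    a=np.radians(ang); er=np.array([np.cos(a),np.sin(a),0]); et=np.array([-er[1],er[0],0])
    p=np.r_[AX,z]+er*rad+et*tang; X=np.array([0,0,-1.]);Z=sgn*er;Y=np.cross(Z,X)
    return p,np.stack([X,Y,Z],1)
def rel(p,G):
    s,R=st(); return R.T@(p-s['tcp_pos']), np.degrees(Ro.from_matrix(R.T@G).as_rotvec())
E
python3 - <<'E'
from h import *
s,R=st();print(R.round(3))
for sg in(1,-1):
  print([x.round(4) for x in rel(*goal(-95.7,z=.32,sgn=sg))])
E
```

```text
[[-0.    -0.22  -0.975]
 [-0.002 -0.975  0.22 ]
 [-1.     0.002 -0.   ]]
[array([-0.0931,  0.738 , -0.5698]), array([-9.70125e+01,  6.84000e-02, -7.49000e-02])]
[array([-0.0931,  0.738 , -0.5698]), array([ 8.29874e+01, -7.24000e-02, -6.62000e-02])]
```

```bash
python3 -m creep '[{"tx":-0.1},{"tx":-0.12},{"tx":-0.12,"ty":0.02,"tz":-0.05},{"tx":-0.12,"ty":0.06,"tz":-0.15},{"tx":-0.12,"ty":0.08,"tz":-0.2}]'
python3 - <<'E'
from h import *
print([x.round(4) for x in rel(*goal(-95.7,z=.33,sgn=-1,tang=-.016))])
for th in (1,2,3,4,5,6,8,10,12,15,20):
  a=np.radians(th);print(th,round(.072*np.sin(a)-.016*(1-np.cos(a)),4),round(.072*(1-np.cos(a))+.016*np.sin(a),4))
E
```

```text
[array([-0.1031,  0.74  , -0.5539]), array([ 8.29874e+01, -7.24000e-02, -6.62000e-02])]
1 0.0013 0.0003
2 0.0025 0.0006
3 0.0037 0.0009
4 0.005 0.0013
5 0.0062 0.0017
6 0.0074 0.0021
8 0.0099 0.0029
10 0.0123 0.0039
12 0.0146 0.0049
15 0.0181 0.0066
20 0.0237 0.0098invalid input
```

```bash
python3 -m creep '[{"ax":0,"ay":0,"az":0,"tx":-0.05,"ty":0,"tz":0,"fingers":0.0876}]'; python3 -m creep '[{"ax":0,"ay":0,"az":0,"tx":-0.05,"ty":0.0,"tz":0,"fingers":0.04}]' 20
```

```text
time_s: 0.2
tcp_pos: [0.1476, 0.6547, 0.2687]
eef_rot: [94.5, 89.2, -98.2]
contact_force: [0.1, 1.3, -0.6]
gripper_width: 0.0875
time_s: 0.3
tcp_pos: [0.1485, 0.6574, 0.3256]
eef_rot: [104.1, 89.7, -88.6]
contact_force: [0.6, 1.5, 0.9]
gripper_width: 0.0835
```

```bash
python3 -m creep '[{"ax":35,"ay":0,"az":0,"tx":-0.01,"ty":0.11,"tz":-0.22,"fingers":0.04},{"ax":35,"ay":0,"az":0,"tx":-0.01,"ty":0.11,"tz":-0.22,"fingers":0.04},{"ax":35,"ay":0,"az":0,"tx":-0.01,"ty":0.11,"tz":-0.22,"fingers":0.04},{"ax":35,"ay":0,"az":0,"tx":-0.01,"ty":0.11,"tz":-0.22,"fingers":0.04},{"ax":35,"ay":0,"az":0,"tx":-0.01,"ty":0.11,"tz":-0.22,"fingers":0.04}]'
python3 - <<'E'
from h import *
print(st()[0]['joints'].round(1),[x.round(4) for x in rel(*goal(-95.7,z=.33,sgn=-1,tang=-.016))])
E
```

```text
time_s: 0.8
tcp_pos: [0.3401, 0.5009, 0.3365]
eef_rot: [102.4, 90.0, -125.6]
contact_force: [1.3, 1.5, 0.7]
gripper_width: 0.0452
[ 74.3  11.2   2.   -0.  -80.8 -32.3] [array([ 0.0067,  0.3211, -0.6346]), array([ 4.76881e+01, -1.23000e-02, -1.68000e-02])]
```

```bash
python3 -m creep '[{"ax":47.7,"ay":0,"az":0,"tx":0.007,"ty":0.321,"tz":-0.635,"fingers":0.04},{"ax":47.7,"ay":0,"az":0,"tx":0.007,"ty":0.321,"tz":-0.635,"fingers":0.04},{"ax":47.7,"ay":0,"az":0,"tx":0.007,"ty":0.321,"tz":-0.635,"fingers":0.04},{"ax":47.7,"ay":0,"az":0,"tx":0.007,"ty":0.321,"tz":-0.635,"fingers":0.04},{"ax":47.7,"ay":0,"az":0,"tx":0.007,"ty":0.321,"tz":-0.635,"fingers":0.04}]'
python3 - <<'E'
from h import *
print(st()[0]['joints'].round(1),[x.round(4) for x in rel(*goal(-95.7,z=.33,sgn=-1,tang=-.016))])
E
```

```text
time_s: 1.3
tcp_pos: [0.4055, 0.2597, 0.3339]
eef_rot: [109.7, 90.0, -161.3]
contact_force: [2.3, 0.0, -0.1]
gripper_width: 0.0398
[ 56.1  -1.3 -12.2  -0.  -79.  -57.1] [array([ 0.0039, -0.1282, -0.443 ]), array([ 4.6887e+00, -3.0000e-03, -7.3000e-03])]
```

```bash
python3 -m creep '[{"ax":4.7,"ay":0,"az":0,"tx":0.004,"ty":-0.128,"tz":-0.443,"fingers":0.04},{"ax":4.7,"ay":0,"az":0,"tx":0.004,"ty":-0.128,"tz":-0.443,"fingers":0.04},{"ax":4.7,"ay":0,"az":0,"tx":0.004,"ty":-0.128,"tz":-0.443,"fingers":0.04},{"ax":4.7,"ay":0,"az":0,"tx":0.004,"ty":-0.128,"tz":-0.443,"fingers":0.04},{"ax":4.7,"ay":0,"az":0,"tx":0.004,"ty":-0.128,"tz":-0.443,"fingers":0.04}]'
python3 - <<'E'
from h import *
print(st()[0]['joints'].round(1),[x.round(4) for x in rel(*goal(-95.7,z=.33,sgn=-1,tang=-.010))])
E
```

```text
time_s: 1.8
tcp_pos: [0.472, 0.0188, 0.332]
eef_rot: [-41.1, 90.0, 43.5]
contact_force: [1.2, 0.8, -0.1]
gripper_width: 0.0399
[ 26.2  -2.2 -13.4  -0.  -78.8 -31.6] [array([ 0.002 , -0.0788, -0.1985]), array([0.3452, 0.0228, 0.0198])]
```

```bash
python3 -m creep '[{"ax":0.3,"ay":0,"az":0,"tx":0.002,"ty":-0.079,"tz":-0.198,"fingers":0.04},{"ax":0.3,"ay":0,"az":0,"tx":0.002,"ty":-0.079,"tz":-0.198,"fingers":0.04},{"ax":0.3,"ay":0,"az":0,"tx":0.002,"ty":-0.079,"tz":-0.198,"fingers":0.04},{"ax":0.3,"ay":0,"az":0,"tx":0.002,"ty":-0.079,"tz":-0.198,"fingers":0.04},{"ax":0.3,"ay":0,"az":0,"tx":0.002,"ty":-0.079,"tz":-0.198,"fingers":0.04}]'
python3 -m creep '[{"ax":0,"ay":0,"az":0,"tx":0,"ty":0,"tz":0,"fingers":0.04}]'
python3 - <<'E'
from h import *
print(st()[0]['joints'].round(1),[x.round(4) for x in rel(*goal(-95.7,z=.222,sgn=-1,tang=-.010))])
for n in('scene','top'):
    c=cap(n,n+'1')
a=cv2.imread('pics/scene1.png')[180:330,130:330];b=cv2.imread('pics/top1.png')[190:330,290:490]
cv2.imwrite('pics/z1.png',cv2.resize(np.vstack([a,b]),None,fx=2,fy=2,interpolation=2))
E
```

```text
time_s: 2.3
tcp_pos: [0.5324, -0.1876, 0.3286]
eef_rot: [106.5, 89.9, -169.4]
contact_force: [-0.6, 0.2, -0.1]
gripper_width: 0.0402
time_s: 2.4
tcp_pos: [0.5321, -0.1856, 0.3286]
eef_rot: [94.2, 89.9, 178.3]
contact_force: [-0.2, 0.5, -1.2]
gripper_width: 0.0403
[  0.7   7.2  -3.8  -0.  -79.1  -6.5] [array([ 1.066e-01, -1.000e-04, -5.000e-04]), array([-0.1798, -0.0094, -0.1319])]
```

View pics/z1.png

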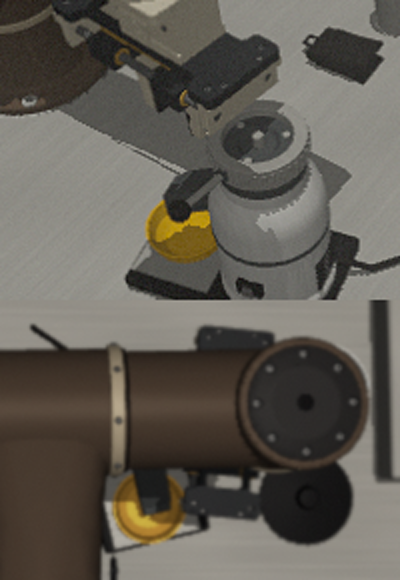

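```bash
python3 -m creep '[{"ax":0,"ay":0,"az":0,"tx":0.04,"ty":0,"tz":0,"fingers":0.04},{"ax":0,"ay":0,"az":0,"tx":0.07,"ty":0,"tz":0,"fingers":0.04},{"ax":0,"ay":0,"az":0,"tx":0.085,"ty":0,"tz":0,"fingers":0.04}]'
python3 -m creep '[{"ax":0,"ay":0,"az":0,"tx":0.008,"ty":0,"tz":0,"fingers":0.04},{"ax":0,"ay":0,"az":0,"tx":0.015,"ty":0,"tz":0,"fingers":0.04},{"ax":0,"ay":0,"az":0,"tx":0.021,"ty":0,"tz":0,"fingers":0.04},{"ax":0,"ay":0,"az":0,"tx":0.021,"ty":0,"tz":0,"fingers":0.04}]'
cat > v.py <<'E'
from h import *
import sys
n=sys.argv[1]
c=cap('scene',n);a=c['pixels'][200:320,170:330]
cv2.imwrite('pics/z'+n+'.png',cv2.resize(a,None,fx=4,fy=4,interpolation=2))
s,R=st();d=s['tcp_pos'][:2]-AX
z=-R[:,2]; ang=np.degrees(np.arctan2(z[1],z[0])); er=z[:2];et=np.array([-er[1],er[0]])
print('tool ang',ang.round(2),'rad',(d@er).round(4),'tang',(d@et).round(4),'z',s['tcp_pos'][2].round(4),'F r,t,z',(s['contact_force'][:2]@er).round(1),(s['contact_force'][:2]@et).round(1),s['contact_force'][2].round(1),'j6',s['joints'][5].round(1),s['time_s'])
E
python3 v.py 2
```

```text
time_s: 2.8
tcp_pos: [0.5307, -0.1817, 0.2426]
eef_rot: [73.6, 89.8, 158.0]
contact_force: [0.2, 0.3, -0.3]
gripper_width: 0.0399
time_s: 3.2
tcp_pos: [0.5322, -0.1833, 0.2239]
eef_rot: [-7.6, 90.0, 76.8]
contact_force: [0.3, -0.4, -0.2]
gripper_width: 0.0395
tool ang -95.66 rad 0.0693 tang -0.0098 z 0.2243 F r,t,z 0.3 -0.6 -0.1 j6 -6.6 3.25
```

View pics/z2.png

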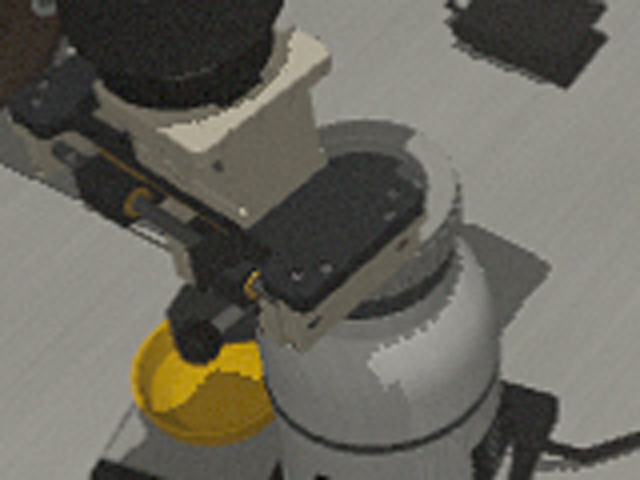

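```bash
python3 -m creep '[{"ax":0,"ay":0,"az":0,"tx":0,"ty":0.003,"tz":-0.001,"fingers":0.04},{"ax":0,"ay":0,"az":0,"tx":0,"ty":0.006,"tz":-0.002,"fingers":0.04}]'
python3 -m creep '[{"ax":1,"ay":0,"az":0,"tx":0,"ty":0.0013,"tz":0.0003,"fingers":0.04},{"ax":2,"ay":0,"az":0,"tx":0,"ty":0.0025,"tz":0.0006,"fingers":0.04},{"ax":2,"ay":0,"az":0,"tx":0,"ty":0.0025,"tz":0.0006,"fingers":0.04}]'
python3 v.py 3
python3 -m creep '[{"ax":1,"ay":0,"az":0,"tx":0,"ty":0.0013,"tz":0.0003,"fingers":0.04},{"ax":2,"ay":0,"az":0,"tx":0,"ty":0.0025,"tz":0.0006,"fingers":0.04},{"ax":3,"ay":0,"az":0,"tx":0,"ty":0.0037,"tz":0.0009,"fingers":0.04},{"ax":3,"ay":0,"az":0,"tx":0,"ty":0.0037,"tz":0.0009,"fingers":0.04}]'
python3 v.py 4
```

```text
time_s: 3.45
tcp_pos: [0.5263, -0.1851, 0.2245]
eef_rot: [-83.5, 89.9, 0.8]
contact_force: [2.9, 0.9, -0.9]
gripper_width: 0.0401
time_s: 3.75
tcp_pos: [0.5242, -0.1843, 0.2245]
eef_rot: [-88.5, 89.9, -6.2]
contact_force: [4.0, 1.2, 1.0]
gripper_width: 0.0399
tool ang -97.68 rad 0.0715 tang -0.0154 z 0.2244 F r,t,z -1.9 3.0 0.6 j6 -8.5 3.8
time_s: 4.2
tcp_pos: [0.5198, -0.1829, 0.224]
eef_rot: [118.4, 90.0, -162.3]
contact_force: [1.6, -0.3, 1.7]
gripper_width: 0.04
tool ang -100.69 rad 0.0717 tang -0.0162 z 0.224 F r,t,z -0.3 2.2 1.2 j6 -11.7 4.25
```

```bash
python3 -m creep '[{"ax":1,"ay":0,"az":0,"tx":0,"ty":0.0013,"tz":0.0003,"fingers":0.04},{"ax":2,"ay":0,"az":0,"tx":0,"ty":0.0025,"tz":0.0006,"fingers":0.04},{"ax":3,"ay":0,"az":0,"tx":0,"ty":0.0037,"tz":0.0009,"fingers":0.04},{"ax":3,"ay":0,"az":0,"tx":0,"ty":0.0037,"tz":0.0009,"fingers":0.04}]'
python3 v.py 5
python3 -m creep '[{"ax":1,"ay":0,"az":0,"tx":0,"ty":0.0013,"tz":0.0003,"fingers":0.04},{"ax":2,"ay":0,"az":0,"tx":0,"ty":0.0025,"tz":0.0006,"fingers":0.04},{"ax":3,"ay":0,"az":0,"tx":0,"ty":0.0037,"tz":0.0009,"fingers":0.04},{"ax":3,"ay":0,"az":0,"tx":0,"ty":0.0037,"tz":0.0009,"fingers":0.04}]'
python3 v.py 6
```

```text
time_s: 4.65
tcp_pos: [0.516, -0.1812, 0.2237]
eef_rot: [93.8, 89.9, 170.0]
contact_force: [0.7, -0.1, 1.5]
gripper_width: 0.04
tool ang -103.69 rad 0.0717 tang -0.0164 z 0.2237 F r,t,z -0.1 1.3 1.1 j6 -14.9 4.7
time_s: 5.1
tcp_pos: [0.5127, -0.1794, 0.2238]
eef_rot: [95.6, 90.0, 168.9]
contact_force: [0.4, 0.2, 0.3]
gripper_width: 0.0401
tool ang -106.69 rad 0.0717 tang -0.0163 z 0.2238 F r,t,z -0.5 0.8 0.3 j6 -18.1 5.15
```

View pics/z6.png

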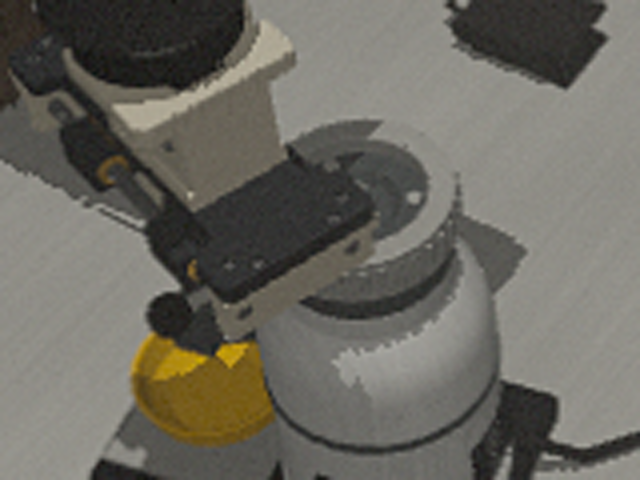

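```bash
cat > b.py <<'E'
from h import *
import sys
n=sys.argv[1];u,v=float(sys.argv[2]),float(sys.argv[3])
c=dict(np.load('pics/%s.npz'%n)); p=onz(c,170+u/4,200+v/4,.238)
# bias from two-view difference at start: (-.0012,-.0014)
d=p[:2]-np.array([.0012,.0014])-AX; print(p,np.hypot(*d),np.degrees(np.arctan2(d[1],d[0])))
E
python3 b.py 2 198 341; python3 b.py 6 168 315
```

```text
[ 0.53925189 -0.2203492   0.238     ] 0.10681177102929379 -95.88309982927666
[ 0.51661826 -0.21610807  0.238     ] 0.10739357654500452 -108.22189030378614
```

```bash
python3 -m creep '[{"ax":1,"ay":0,"az":0,"tx":0,"ty":0.0013,"tz":0.0003,"fingers":0.04},{"ax":2,"ay":0,"az":0,"tx":0,"ty":0.0025,"tz":0.0006,"fingers":0.04},{"ax":3,"ay":0,"az":0,"tx":0,"ty":0.0037,"tz":0.0009,"fingers":0.04},{"ax":3,"ay":0,"az":0,"tx":0,"ty":0.0037,"tz":0.0009,"fingers":0.04}]'
python3 v.py 7
python3 -m creep '[{"ax":1,"ay":0,"az":0,"tx":0,"ty":0.0013,"tz":0.0003,"fingers":0.04},{"ax":2,"ay":0,"az":0,"tx":0,"ty":0.0025,"tz":0.0006,"fingers":0.04},{"ax":3,"ay":0,"az":0,"tx":0,"ty":0.0037,"tz":0.0009,"fingers":0.04},{"ax":3,"ay":0,"az":0,"tx":0,"ty":0.0037,"tz":0.0009,"fingers":0.04}]'
python3 v.py 8
```

```text
time_s: 5.55
tcp_pos: [0.5098, -0.1775, 0.224]
eef_rot: [94.5, 90.0, 164.8]
contact_force: [-0.5, 0.0, -0.2]
gripper_width: 0.0399
tool ang -109.68 rad 0.0716 tang -0.0159 z 0.224 F r,t,z 0.8 -0.5 0.4 j6 -21.3 5.6
time_s: 6.0
tcp_pos: [0.5067, -0.1754, 0.224]
eef_rot: [-50.1, 90.0, 17.2]
contact_force: [0.1, 0.0, -0.1]
gripper_width: 0.0401
tool ang -112.68 rad 0.0717 tang -0.0159 z 0.224 F r,t,z 0.9 -0.0 -0.1 j6 -24.5 6.05
```

View pics/z8.png

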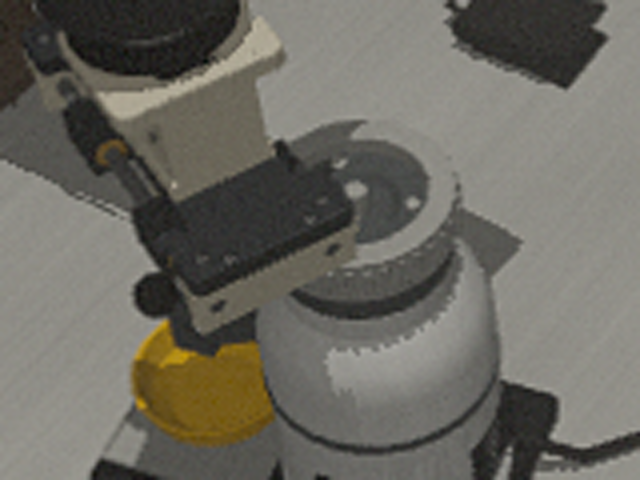

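```bash
python3 b.py 8 153 295; python3 -m creep '[{"ax":3,"ay":0,"az":0,"tx":0,"ty":0.0037,"tz":0.0009,"fingers":0.04},{"ax":6,"ay":0,"az":0,"tx":0,"ty":0.0074,"tz":0.0021,"fingers":0.04},{"ax":6,"ay":0,"az":0,"tx":0,"ty":0.0074,"tz":0.0021,"fingers":0.04}]'
python3 v.py 9
python3 -m creep '[{"ax":3,"ay":0,"az":0,"tx":0,"ty":0.0037,"tz":0.0009,"fingers":0.04},{"ax":6,"ay":0,"az":0,"tx":0,"ty":0.0074,"tz":0.0021,"fingers":0.04},{"ax":9,"ay":0,"az":0,"tx":0,"ty":0.0111,"tz":0.0034,"fingers":0.04},{"ax":12,"ay":0,"az":0,"tx":0,"ty":0.0146,"tz":0.0049,"fingers":0.04},{"ax":12,"ay":0,"az":0,"tx":0,"ty":0.0146,"tz":0.0049,"fingers":0.04}]'
python3 v.py 10
```

```text
[ 0.50210919 -0.21067459  0.238     ] 0.10788594827840785 -116.47171660843279
time_s: 6.35
tcp_pos: [0.501, -0.1708, 0.2241]
eef_rot: [-79.1, 89.9, -17.8]
contact_force: [2.2, -2.1, -1.7]
gripper_width: 0.0401
tool ang -118.6 rad 0.0715 tang -0.0155 z 0.224 F r,t,z 0.6 2.6 -0.6 j6 -31.0 6.4
time_s: 6.9
tcp_pos: [0.49, -0.1592, 0.224]
eef_rot: [99.9, 90.0, 149.3]
contact_force: [-1.0, 0.1, 0.3]
gripper_width: 0.04
tool ang -130.53 rad 0.0715 tang -0.0162 z 0.224 F r,t,z -0.4 -0.2 -0.1 j6 -44.4 6.95
```

View pics/z10.png

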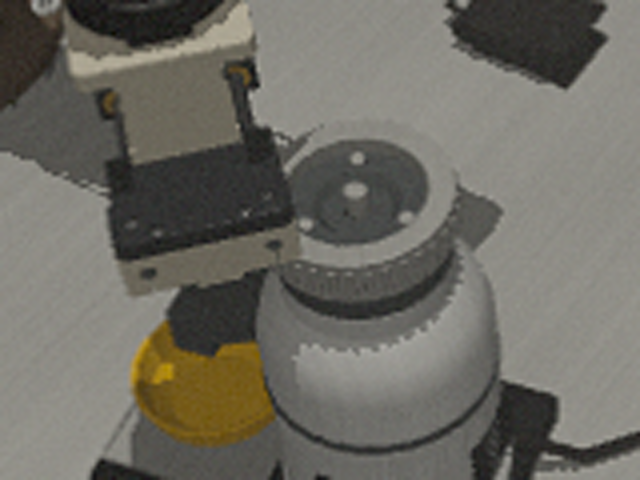

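```bash
cat > bolt.py <<'E'
from h import *
import sys
def det(n):
    c=dict(np.load('pics/%s.npz'%n)); g=cv2.cvtColor(c['pixels'],6)[200:320,170:330]
    g=cv2.resize(g,None,fx=4,fy=4,interpolation=2)
    bl=cv2.GaussianBlur(g,(0,0),4).astype(float)-cv2.GaussianBlur(g,(0,0),18)
    out=[]
    mx=cv2.dilate(bl,np.ones((21,21)))
    for v,u in zip(*np.where((bl==mx)&(bl>6))):
        p=onz(c,170+u/4,200+v/4,.240)[:2]-AX-[.0012,.0014]
        rr=np.hypot(*p)
        if .012<rr<.042: out.append((round(float(np.degrees(np.arctan2(p[1],p[0]))),1),round(rr,4),round(bl[v,u]),u,v))
    return out
for n in sys.argv[1:]: print(n,det(n))
E
python3 bolt.py scene0 2 6 8 9 10
python3 -m creep '[{"ax":3,"ay":0,"az":0,"tx":0,"ty":0.0037,"tz":0.0009,"fingers":0.04},{"ax":6,"ay":0,"az":0,"tx":0,"ty":0.0074,"tz":0.0021,"fingers":0.04},{"ax":9,"ay":0,"az":0,"tx":0,"ty":0.0111,"tz":0.0034,"fingers":0.04},{"ax":12,"ay":0,"az":0,"tx":0,"ty":0.0146,"tz":0.0049,"fingers":0.04},{"ax":12,"ay":0,"az":0,"tx":0,"ty":0.0146,"tz":0.0049,"fingers":0.04}]'
python3 v.py 11; python3 bolt.py 11
```

```text
scene0 [(159.9, np.float64(0.0321), 31, np.int64(321), np.int64(169)), (160.6, np.float64(0.0315), 31, np.int64(321), np.int64(170)), (55.9, np.float64(0.0299), 28, np.int64(411), np.int64(188)), (55.5, np.float64(0.0303), 28, np.int64(412), np.int64(188)), (16.6, np.float64(0.0384), 27, np.int64(427), np.int64(221)), (-2.8, np.float64(0.0352), 31, np.int64(409), np.int64(236)), (-4.1, np.float64(0.0352), 31, np.int64(408), np.int64(237)), (-3.6, np.float64(0.0356), 31, np.int64(409), np.int64(237)), (-3.2, np.float64(0.036), 31, np.int64(410), np.int64(237)), (-4.9, np.float64(0.0357), 31, np.int64(408), np.int64(238)), (-4.4, np.float64(0.0361), 31, np.int64(409), np.int64(238)), (-3.9, np.float64(0.0365), 31, np.int64(410), np.int64(238)), (-3.5, np.float64(0.0369), 31, np.int64(411), np.int64(238)), (-3.1, np.float64(0.0373), 31, np.int64(412), np.int64(238)), (-2.6, np.float64(0.0377), 31, np.int64(413), np.int64(238)), (-2.2, np.float64(0.0381), 31, np.int64(414), np.int64(238)), (-5.2, np.float64(0.0365), 31, np.int64(409), np.int64(239)), (-4.7, np.float64(0.0369), 31, np.int
[... 28226 characters left out ...]
t64(256)), (-41.2, np.float64(0.0346), 32, np.int64(368), np.int64(256)), (-40.5, np.float64(0.0347), 32, np.int64(369), np.int64(256)), (-39.7, np.float64(0.0349), 32, np.int64(370), np.int64(256)), (-38.9, np.float64(0.035), 32, np.int64(371), np.int64(256)), (-38.2, np.float64(0.0352), 32, np.int64(372), np.int64(256)), (-37.4, np.float64(0.0353), 32, np.int64(373), np.int64(256)), (-36.7, np.float64(0.0355), 32, np.int64(374), np.int64(256)), (-65.0, np.float64(0.034), 34, np.int64(339), np.int64(257)), (-64.1, np.float64(0.034), 34, np.int64(340), np.int64(257)), (-63.3, np.float64(0.0339), 34, np.int64(341), np.int64(257)), (-62.5, np.float64(0.0339), 34, np.int64(342), np.int64(257))]
```

```bash
rm bolt.py; cat > b3.py <<'E'
from h import *
import sys
# three bolt positions (zoomed crop px) -> mean rotation mod 120
def ang(n,pts,oy=200):
    c=dict(np.load('pics/%s.npz'%n)); P=np.array([onz(c,170+u/4,oy+v/4,.236)[:2] for u,v in pts])
    d=P-P.mean(0); a=np.degrees(np.arctan2(d[:,1],d[:,0])); 
    m=np.degrees(np.angle(np.exp(3j*np.radians(a)).mean()))/3
    print(n,'mod120',round(m%120,1),a.round(1),np.hypot(*d.T).round(4),P.mean(0).round(4))
import json
ang(sys.argv[1],json.loads(sys.argv[2]))
E
python3 b3.py scene0 '[[320,170],[412,188],[335,240]]'; python3 b3.py 10 '[[357,158],[405,217],[305,225]]'
python3 -m creep '[{"ax":2,"ay":0,"az":0,"tx":0,"ty":0.0025,"tz":0.0006,"fingers":0.04},{"ax":4,"ay":0,"az":0,"tx":0,"ty":0.005,"tz":0.0013,"fingers":0.04},{"ax":6,"ay":0,"az":0,"tx":0,"ty":0.0074,"tz":0.0021,"fingers":0.04},{"ax":8,"ay":0,"az":0,"tx":0,"ty":0.0099,"tz":0.0029,"fingers":0.04},{"ax":8,"ay":0,"az":0,"tx":0,"ty":0.0099,"tz":0.0029,"fingers":0.04}]'
python3 v.py 12
```

```text
scene0 mod120 47.1 [167.4  47.1 -73.1] [0.0286 0.0288 0.0286] [ 0.5452 -0.1074]
10 mod120 7.4 [ 126.5    7.5 -111.9] [0.0291 0.0285 0.0292] [ 0.5455 -0.1077]
time_s: 8.0
tcp_pos: [0.4787, -0.1365, 0.2239]
eef_rot: [124.3, 90.0, 153.8]
contact_force: [0.4, 0.7, -0.5]
gripper_width: 0.0401
tool ang -150.52 rad 0.0715 tang -0.0162 z 0.2239 F r,t,z -0.4 0.6 -0.2 j6 -67.2 8.05
```

View pics/z12.png

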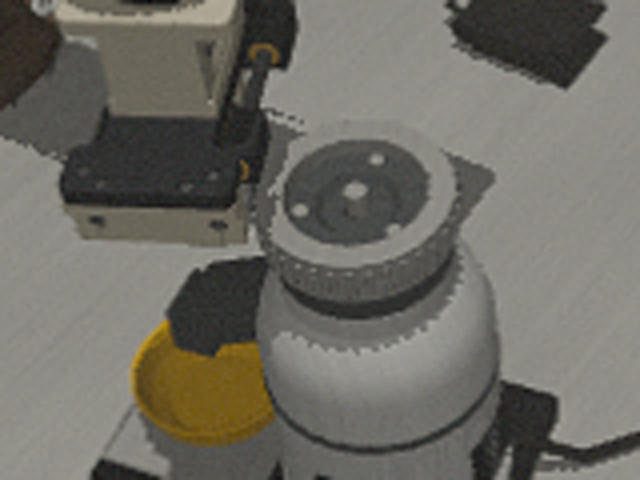

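```bash
python3 b3.py 12 '[[376,160],[299,211],[394,231]]'
python3 -m creep '[{"ax":2,"ay":0,"az":0,"tx":0,"ty":0.0025,"tz":0.0006,"fingers":0.04},{"ax":4,"ay":0,"az":0,"tx":0,"ty":0.005,"tz":0.0013,"fingers":0.04},{"ax":5,"ay":0,"az":0,"tx":0,"ty":0.0062,"tz":0.0017,"fingers":0.04},{"ax":5,"ay":0,"az":0,"tx":0,"ty":0.0062,"tz":0.0017,"fingers":0.04}]'
python3 v.py 13
python3 -m creep '[{"ax":1,"ay":0,"az":0,"tx":0,"ty":0.0013,"tz":0.0003,"fingers":0.04},{"ax":2,"ay":0,"az":0,"tx":0,"ty":0.0025,"tz":0.0006,"fingers":0.04}]'
python3 v.py 14
```

```text
12 mod120 107.1 [ 107.4 -133.3  -12.8] [0.029  0.0291 0.0294] [ 0.5461 -0.1079]
time_s: 8.45
tcp_pos: [0.4772, -0.1303, 0.2239]
eef_rot: [139.0, 90.0, 163.4]
contact_force: [-0.1, -0.1, -0.1]
gripper_width: 0.0403
tool ang -155.58 rad 0.0715 tang -0.0161 z 0.2239 F r,t,z 0.1 0.6 -1.0 j6 -73.1 8.5
time_s: 8.7
tcp_pos: [0.4768, -0.1281, 0.224]
eef_rot: [-86.4, 90.0, -64.1]
contact_force: [2.1, -3.4, -1.5]
gripper_width: 0.0401
tool ang -157.8 rad 0.0715 tang -0.0158 z 0.224 F r,t,z -1.2 2.6 -1.6 j6 -75.7 8.75
```

```bash
python3 -m creep '[{"ax":1,"ay":0,"az":0,"tx":0,"ty":0.0013,"tz":0.0003,"fingers":0.04},{"ax":1,"ay":0,"az":0,"tx":0,"ty":0.0013,"tz":0.0003,"fingers":0.04}]'
python3 v.py 15
python3 -m creep '[{"ax":1,"ay":0,"az":0,"tx":0,"ty":0.0013,"tz":0.0003,"fingers":0.04},{"ax":1,"ay":0,"az":0,"tx":0,"ty":0.0013,"tz":0.0003,"fingers":0.04}]'
python3 v.py 16
python3 -m creep '[{"ax":1,"ay":0,"az":0,"tx":0,"ty":0.0013,"tz":0.0003,"fingers":0.04},{"ax":1,"ay":0,"az":0,"tx":0,"ty":0.0013,"tz":0.0003,"fingers":0.04}]'
python3 v.py 17
```

```text
time_s: 8.95
tcp_pos: [0.4765, -0.1266, 0.224]
eef_rot: [-77.2, 90.0, -55.9]
contact_force: [1.0, -2.7, -1.1]
gripper_width: 0.0403
tool ang -158.68 rad 0.0715 tang -0.0161 z 0.224 F r,t,z 0.1 3.2 -1.1 j6 -76.7 9.0
time_s: 9.2
tcp_pos: [0.4763, -0.1251, 0.224]
eef_rot: [-82.8, 90.0, -62.5]
contact_force: [0.8, -3.2, -1.2]
gripper_width: 0.04
tool ang -159.69 rad 0.0715 tang -0.0162 z 0.224 F r,t,z -0.3 2.8 -1.2 j6 -77.9 9.25
time_s: 9.45
tcp_pos: [0.4761, -0.1237, 0.224]
eef_rot: [78.2, 90.0, 97.4]
contact_force: [1.1, -3.0, -0.1]
gripper_width: 0.0402
tool ang -160.69 rad 0.0716 tang -0.0164 z 0.2239 F r,t,z -0.5 2.4 -0.7 j6 -79.1 9.5
```

```bash
python3 -m creep '[{"ax":3,"ay":0,"az":0,"tx":0,"ty":0.0037,"tz":0.0009,"fingers":0.04},{"ax":6,"ay":0,"az":0,"tx":0,"ty":0.0074,"tz":0.0021,"fingers":0.04},{"ax":8,"ay":0,"az":0,"tx":0,"ty":0.0099,"tz":0.0029,"fingers":0.04},{"ax":10,"ay":0,"az":0,"tx":0,"ty":0.0123,"tz":0.0039,"fingers":0.04},{"ax":10,"ay":0,"az":0,"tx":0,"ty":0.0123,"tz":0.0039,"fingers":0.04}]'
python3 v.py 18
```

```text
time_s: 10.0
tcp_pos: [0.4756, -0.1104, 0.2239]
eef_rot: [106.3, 90.0, 115.6]
contact_force: [0.0, -0.3, -0.2]
gripper_width: 0.0397
tool ang -170.62 rad 0.0716 tang -0.0168 z 0.2239 F r,t,z -0.6 0.1 -0.3 j6 -90.6 10.05
```

View pics/z18.png

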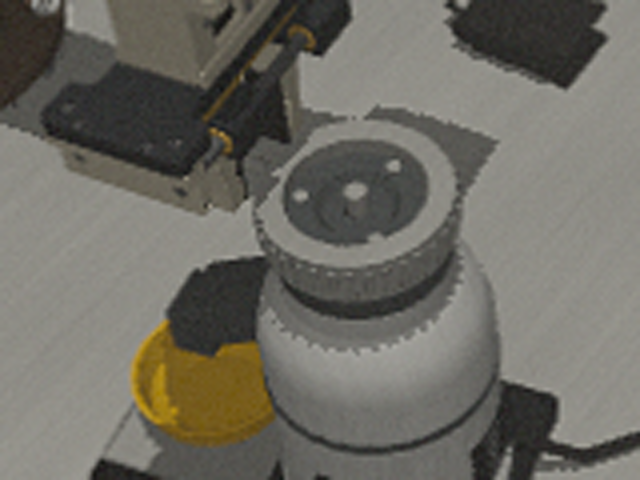

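Bolts at (394,166), (301,196), (375,239): check the click, then probe this notch for the stop.

```bash
python3 b3.py 18 '[[394,166],[301,196],[375,239]]'
python3 -m creep '[{"ax":2,"ay":0,"az":0,"tx":0,"ty":0.0025,"tz":0.0006,"fingers":0.04},{"ax":4,"ay":0,"az":0,"tx":0,"ty":0.005,"tz":0.0013,"fingers":0.04},{"ax":6,"ay":0,"az":0,"tx":0,"ty":0.0074,"tz":0.0021,"fingers":0.04},{"ax":6,"ay":0,"az":0,"tx":0,"ty":0.0074,"tz":0.0021,"fingers":0.04}]'
python3 v.py 19
python3 -m creep '[{"ax":1,"ay":0,"az":0,"tx":0,"ty":0.0013,"tz":0.0003,"fingers":0.04},{"ax":1,"ay":0,"az":0,"tx":0,"ty":0.0013,"tz":0.0003,"fingers":0.04}]'
python3 v.py 20
```

```text
18 mod120 86.4 [  86.5 -153.3  -33.9] [0.029  0.0287 0.0287] [ 0.5461 -0.1077]
time_s: 10.45
tcp_pos: [0.4765, -0.1032, 0.2239]
eef_rot: [144.8, 90.0, 148.2]
contact_force: [-0.0, 0.3, -0.8]
gripper_width: 0.0401
tool ang -176.58 rad 0.0716 tang -0.0166 z 0.2239 F r,t,z -0.4 -0.6 -0.3 j6 -97.5 10.5
time_s: 10.7
tcp_pos: [0.4768, -0.1022, 0.2239]
eef_rot: [-119.2, 90.0, -116.9]
contact_force: [0.1, -1.6, -1.4]
gripper_width: 0.0398
tool ang -177.66 rad 0.0716 tang -0.0163 z 0.2239 F r,t,z -0.0 1.7 -0.3 j6 -98.7 10.75
```

```bash
for i in 1; do :; done; python3 -m creep '[{"ax":1,"ay":0,"az":0,"tx":0,"ty":0.0013,"tz":0.0003,"fingers":0.04},{"ax":1,"ay":0,"az":0,"tx":0,"ty":0.0013,"tz":0.0003,"fingers":0.04}]'
python3 v.py 21
python3 -m creep '[{"ax":1,"ay":0,"az":0,"tx":0,"ty":0.0013,"tz":0.0003,"fingers":0.04},{"ax":1,"ay":0,"az":0,"tx":0,"ty":0.0013,"tz":0.0003,"fingers":0.04}]'
python3 v.py 22
python3 -m creep '[{"ax":1,"ay":0,"az":0,"tx":0,"ty":0.0013,"tz":0.0003,"fingers":0.04},{"ax":1,"ay":0,"az":0,"tx":0,"ty":0.0013,"tz":0.0003,"fingers":0.04}]'
python3 v.py 23
```

```text
time_s: 10.95
tcp_pos: [0.477, -0.1008, 0.2239]
eef_rot: [-133.7, 90.0, -132.4]
contact_force: [0.3, -2.5, -0.5]
gripper_width: 0.0398
tool ang -178.68 rad 0.0717 tang -0.0164 z 0.2239 F r,t,z 0.6 2.3 -0.8 j6 -99.9 11.0
time_s: 11.2
tcp_pos: [0.4773, -0.0993, 0.2239]
eef_rot: [-153.3, 90.0, -153.1]
contact_force: [0.9, -3.5, -0.9]
gripper_width: 0.0397
tool ang -179.69 rad 0.0717 tang -0.0165 z 0.2239 F r,t,z 0.6 3.2 -0.6 j6 -101.1 11.25
time_s: 11.45
tcp_pos: [0.4776, -0.0979, 0.2239]
eef_rot: [151.3, 90.0, 150.6]
contact_force: [-0.8, -2.3, -0.5]
gripper_width: 0.0398
tool ang 179.31 rad 0.0716 tang -0.0167 z 0.2239 F r,t,z 0.1 2.8 0.2 j6 -102.3 11.5
```

```bash
python3 -m creep '[{"ax":1,"ay":0,"az":0,"tx":0,"ty":0.0013,"tz":0.0003,"fingers":0.04},{"ax":1,"ay":0,"az":0,"tx":0,"ty":0.0013,"tz":0.0003,"fingers":0.04}]'
python3 v.py 24
python3 -m creep '[{"ax":1,"ay":0,"az":0,"tx":0,"ty":0.0013,"tz":0.0003,"fingers":0.04},{"ax":1,"ay":0,"az":0,"tx":0,"ty":0.0013,"tz":0.0003,"fingers":0.04}]'
python3 v.py 25
```

```text
time_s: 11.7
tcp_pos: [0.4779, -0.0966, 0.2239]
eef_rot: [143.3, 90.0, 141.6]
contact_force: [-0.9, -1.3, 0.6]
gripper_width: 0.0398
tool ang 178.31 rad 0.0717 tang -0.0168 z 0.2239 F r,t,z 0.6 1.8 -0.3 j6 -103.4 11.75
time_s: 11.95
tcp_pos: [0.4782, -0.0953, 0.2239]
eef_rot: [136.2, 90.0, 133.5]
contact_force: [-0.5, -1.0, -0.1]
gripper_width: 0.0405
tool ang 177.31 rad 0.0716 tang -0.0168 z 0.2239 F r,t,z 0.6 1.6 -0.4 j6 -104.6 12.0
```

Past it; not the stop. On over the next click.

```bash
python3 -m creep '[{"ax":3,"ay":0,"az":0,"tx":0,"ty":0.0037,"tz":0.0009,"fingers":0.04},{"ax":6,"ay":0,"az":0,"tx":0,"ty":0.0074,"tz":0.0021,"fingers":0.04},{"ax":8,"ay":0,"az":0,"tx":0,"ty":0.0099,"tz":0.0029,"fingers":0.04},{"ax":10,"ay":0,"az":0,"tx":0,"ty":0.0123,"tz":0.0039,"fingers":0.04},{"ax":10,"ay":0,"az":0,"tx":0,"ty":0.0123,"tz":0.0039,"fingers":0.04}]'
python3 v.py 26
```

```text
time_s: 12.5
tcp_pos: [0.4832, -0.0828, 0.224]
eef_rot: [47.2, 89.9, 34.6]
contact_force: [0.4, -0.3, 0.6]
gripper_width: 0.04
tool ang 167.39 rad 0.0714 tang -0.0173 z 0.224 F r,t,z 0.2 -0.6 0.4 j6 -115.9 12.55
```

View pics/z26.png

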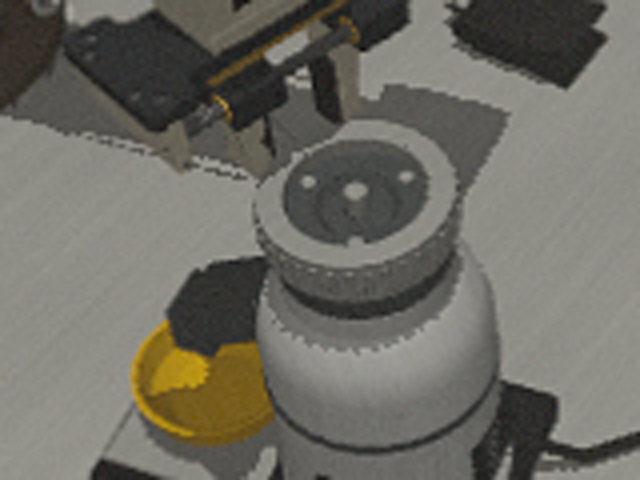

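```bash
python3 b3.py 26 '[[406,177],[308,182],[356,242]]'
python3 -m creep '[{"ax":2,"ay":0,"az":0,"tx":0,"ty":0.0025,"tz":0.0006,"fingers":0.04},{"ax":4,"ay":0,"az":0,"tx":0,"ty":0.005,"tz":0.0013,"fingers":0.04},{"ax":4,"ay":0,"az":0,"tx":0,"ty":0.005,"tz":0.0013,"fingers":0.04}]'
python3 v.py 27
python3 -m creep '[{"ax":1,"ay":0,"az":0,"tx":0,"ty":0.0013,"tz":0.0003,"fingers":0.04},{"ax":1,"ay":0,"az":0,"tx":0,"ty":0.0013,"tz":0.0003,"fingers":0.04}]'
python3 v.py 28
python3 -m creep '[{"ax":1,"ay":0,"az":0,"tx":0,"ty":0.0013,"tz":0.0003,"fingers":0.04},{"ax":1,"ay":0,"az":0,"tx":0,"ty":0.0013,"tz":0.0003,"fingers":0.04}]'
python3 v.py 29
```

```text
26 mod120 66.6 [  65.9 -173.3  -52.9] [0.0284 0.0289 0.0283] [ 0.5461 -0.1077]
time_s: 12.85
tcp_pos: [0.4852, -0.0786, 0.2239]
eef_rot: [58.4, 90.0, 41.8]
contact_force: [-0.6, -0.1, -0.3]
gripper_width: 0.0403
tool ang 163.42 rad 0.0716 tang -0.0171 z 0.224 F r,t,z 0.1 0.5 0.2 j6 -120.3 12.9
time_s: 13.1
tcp_pos: [0.4858, -0.0778, 0.224]
eef_rot: [-82.2, 90.0, -99.9]
contact_force: [1.5, -1.6, 0.6]
gripper_width: 0.0403
tool ang 162.34 rad 0.0717 tang -0.0167 z 0.2239 F r,t,z -0.9 1.2 -0.2 j6 -121.5 13.15
time_s: 13.35
tcp_pos: [0.4864, -0.0766, 0.2239]
eef_rot: [-105.5, 90.0, -124.2]
contact_force: [-0.8, -2.9, -0.5]
gripper_width: 0.04
tool ang 161.32 rad 0.0717 tang -0.0168 z 0.2239 F r,t,z -1.2 2.0 -0.3 j6 -122.7 13.4
```

```bash
python3 -m creep '[{"ax":1,"ay":0,"az":0,"tx":0,"ty":0.0013,"tz":0.0003,"fingers":0.04},{"ax":1,"ay":0,"az":0,"tx":0,"ty":0.0013,"tz":0.0003,"fingers":0.04}]'
python3 v.py 30
python3 -m creep '[{"ax":1,"ay":0,"az":0,"tx":0,"ty":0.0013,"tz":0.0003,"fingers":0.04},{"ax":1,"ay":0,"az":0,"tx":0,"ty":0.0013,"tz":0.0003,"fingers":0.04}]'
python3 v.py 31
python3 -m creep '[{"ax":1,"ay":0,"az":0,"tx":0,"ty":0.0013,"tz":0.0003,"fingers":0.04},{"ax":1,"ay":0,"az":0,"tx":0,"ty":0.0013,"tz":0.0003,"fingers":0.04}]'
python3 v.py 32
```

```text
time_s: 13.6
tcp_pos: [0.4872, -0.0753, 0.2239]
eef_rot: [-114.1, 90.0, -133.8]
contact_force: [-0.5, -3.0, 0.3]
gripper_width: 0.0401
tool ang 160.31 rad 0.0718 tang -0.017 z 0.2239 F r,t,z -1.4 2.9 -0.3 j6 -123.8 13.65
time_s: 13.85
tcp_pos: [0.4879, -0.0741, 0.2239]
eef_rot: [132.3, 90.0, 111.6]
contact_force: [-0.6, -2.1, 1.3]
gripper_width: 0.04
tool ang 159.31 rad 0.0718 tang -0.0172 z 0.2239 F r,t,z 0.1 2.8 0.5 j6 -124.9 13.9
time_s: 14.1
tcp_pos: [0.4887, -0.0729, 0.2239]
eef_rot: [129.0, 90.0, 107.3]
contact_force: [0.0, -2.4, 0.6]
gripper_width: 0.0402
tool ang 158.31 rad 0.0718 tang -0.0172 z 0.2239 F r,t,z -0.5 2.3 -0.5 j6 -126.0 14.15
```

```bash
python3 -m creep '[{"ax":1,"ay":0,"az":0,"tx":0,"ty":0.0013,"tz":0.0003,"fingers":0.04},{"ax":1,"ay":0,"az":0,"tx":0,"ty":0.0013,"tz":0.0003,"fingers":0.04}]'
python3 v.py 33
python3 -m creep '[{"ax":3,"ay":0,"az":0,"tx":0,"ty":0.0037,"tz":0.0009,"fingers":0.04},{"ax":6,"ay":0,"az":0,"tx":0,"ty":0.0074,"tz":0.0021,"fingers":0.04},{"ax":8,"ay":0,"az":0,"tx":0,"ty":0.0099,"tz":0.0029,"fingers":0.04},{"ax":10,"ay":0,"az":0,"tx":0,"ty":0.0123,"tz":0.0039,"fingers":0.04},{"ax":10,"ay":0,"az":0,"tx":0,"ty":0.0123,"tz":0.0039,"fingers":0.04}]'
python3 v.py 34
```

```text
time_s: 14.35
tcp_pos: [0.4894, -0.0718, 0.2239]
eef_rot: [115.6, 90.0, 92.8]
contact_force: [-0.4, -1.5, 0.3]
gripper_width: 0.0402
tool ang 157.31 rad 0.0718 tang -0.0173 z 0.2239 F r,t,z -0.6 1.6 -0.6 j6 -127.1 14.4
time_s: 14.9
tcp_pos: [0.4981, -0.0617, 0.2239]
eef_rot: [86.6, 90.0, 53.9]
contact_force: [0.7, -0.2, 0.2]
gripper_width: 0.0402
tool ang 147.38 rad 0.072 tang -0.0177 z 0.2239 F r,t,z 0.5 0.1 -0.8 j6 -138.0 14.95
```

View pics/z34.png

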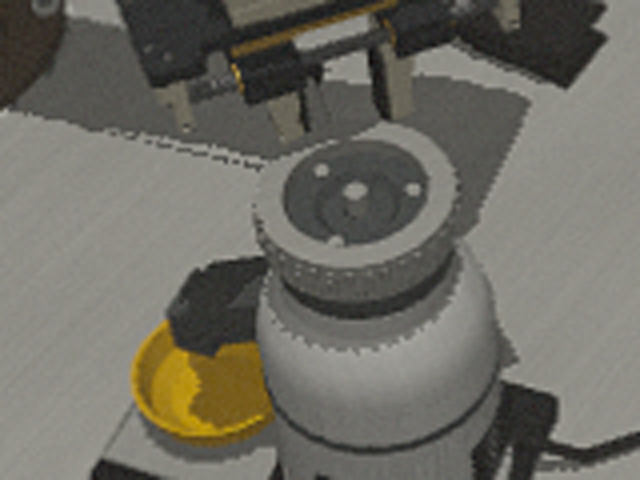

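```bash
python3 b3.py 34 '[[413,189],[321,170],[337,241]]'
python3 -m creep '[{"ax":2,"ay":0,"az":0,"tx":0,"ty":0.0025,"tz":0.0006,"fingers":0.04},{"ax":4,"ay":0,"az":0,"tx":0,"ty":0.005,"tz":0.0013,"fingers":0.04},{"ax":4,"ay":0,"az":0,"tx":0,"ty":0.005,"tz":0.0013,"fingers":0.04}]'
python3 v.py 35
python3 -m creep '[{"ax":1,"ay":0,"az":0,"tx":0,"ty":0.0013,"tz":0.0003,"fingers":0.04},{"ax":1,"ay":0,"az":0,"tx":0,"ty":0.0013,"tz":0.0003,"fingers":0.04}]'
python3 v.py 36
python3 -m creep '[{"ax":1,"ay":0,"az":0,"tx":0,"ty":0.0013,"tz":0.0003,"fingers":0.04},{"ax":1,"ay":0,"az":0,"tx":0,"ty":0.0013,"tz":0.0003,"fingers":0.04}]'
python3 v.py 37
```

```text
34 mod120 47.1 [ 46.7 167.1 -72.4] [0.0286 0.0291 0.0287] [ 0.5461 -0.1074]
time_s: 15.25
tcp_pos: [0.5016, -0.0585, 0.2239]
eef_rot: [132.6, 90.0, 96.0]
contact_force: [-1.1, -0.4, -0.4]
gripper_width: 0.0402
tool ang 143.41 rad 0.0721 tang -0.0174 z 0.2239 F r,t,z 0.0 -0.7 -0.2 j6 -142.2 15.3
time_s: 15.5
tcp_pos: [0.5023, -0.058, 0.2239]
eef_rot: [-112.5, 90.0, -150.2]
contact_force: [-0.9, -1.3, 0.0]
gripper_width: 0.0395
tool ang 142.34 rad 0.0721 tang -0.017 z 0.2239 F r,t,z -0.5 1.7 -0.3 j6 -143.4 15.55
time_s: 15.75
tcp_pos: [0.5034, -0.0571, 0.2238]
eef_rot: [-119.2, 90.0, -157.9]
contact_force: [-1.5, -1.5, 1.2]
gripper_width: 0.0399
tool ang 141.31 rad 0.0721 tang -0.0171 z 0.2239 F r,t,z 0.5 1.4 0.6 j6 -144.5 15.8
```

```bash
python3 -m creep '[{"ax":1,"ay":0,"az":0,"tx":0,"ty":0.0013,"tz":0.0003,"fingers":0.04},{"ax":1,"ay":0,"az":0,"tx":0,"ty":0.0013,"tz":0.0003,"fingers":0.04}]'
python3 v.py 38
python3 -m creep '[{"ax":1,"ay":0,"az":0,"tx":0,"ty":0.0013,"tz":0.0003,"fingers":0.04},{"ax":1,"ay":0,"az":0,"tx":0,"ty":0.0013,"tz":0.0003,"fingers":0.04}]'
python3 v.py 39
python3 -m creep '[{"ax":1,"ay":0,"az":0,"tx":0,"ty":0.0013,"tz":0.0003,"fingers":0.04},{"ax":1,"ay":0,"az":0,"tx":0,"ty":0.0013,"tz":0.0003,"fingers":0.04}]'
python3 v.py 40
```

```text
time_s: 16.0
tcp_pos: [0.5045, -0.0561, 0.2238]
eef_rot: [-129.4, 90.0, -169.1]
contact_force: [-1.9, -2.0, 1.3]
gripper_width: 0.04
tool ang 140.31 rad 0.0722 tang -0.0173 z 0.2239 F r,t,z 0.3 3.2 0.7 j6 -145.5 16.05
time_s: 16.25
tcp_pos: [0.5057, -0.0551, 0.2239]
eef_rot: [163.2, 90.0, 122.4]
contact_force: [-2.3, -2.3, 0.3]
gripper_width: 0.0402
tool ang 139.31 rad 0.0722 tang -0.0175 z 0.2239 F r,t,z 0.8 2.3 -0.3 j6 -146.6 16.3
time_s: 16.5
tcp_pos: [0.5068, -0.0543, 0.2239]
eef_rot: [135.2, 90.0, 93.5]
contact_force: [-3.2, -0.6, 0.6]
gripper_width: 0.04
tool ang 138.31 rad 0.0722 tang -0.0176 z 0.2239 F r,t,z 0.2 2.7 0.4 j6 -147.7 16.55
```

```bash
python3 -m creep '[{"ax":1,"ay":0,"az":0,"tx":0,"ty":0.0013,"tz":0.0003,"fingers":0.04},{"ax":1,"ay":0,"az":0,"tx":0,"ty":0.0013,"tz":0.0003,"fingers":0.04}]'
python3 v.py 41
python3 -m creep '[{"ax":3,"ay":0,"az":0,"tx":0,"ty":0.0037,"tz":0.0009,"fingers":0.04},{"ax":6,"ay":0,"az":0,"tx":0,"ty":0.0074,"tz":0.0021,"fingers":0.04},{"ax":8,"ay":0,"az":0,"tx":0,"ty":0.0099,"tz":0.0029,"fingers":0.04},{"ax":10,"ay":0,"az":0,"tx":0,"ty":0.0123,"tz":0.0039,"fingers":0.04},{"ax":10,"ay":0,"az":0,"tx":0,"ty":0.0123,"tz":0.0039,"fingers":0.04}]'
python3 v.py 42
```

```text
time_s: 16.75
tcp_pos: [0.5079, -0.0536, 0.2239]
eef_rot: [137.0, 90.0, 94.3]
contact_force: [-1.4, -0.7, 0.5]
gripper_width: 0.0402
tool ang 137.31 rad 0.0722 tang -0.0177 z 0.2239 F r,t,z 1.3 1.2 0.4 j6 -148.7 16.8
time_s: 17.3
tcp_pos: [0.52, -0.047, 0.2241]
eef_rot: [66.5, 89.9, 13.8]
contact_force: [0.4, 0.7, 0.2]
gripper_width: 0.0399
tool ang 127.38 rad 0.0722 tang -0.0182 z 0.2241 F r,t,z -0.1 0.5 -0.2 j6 -159.0 17.35
```

View pics/z42.png

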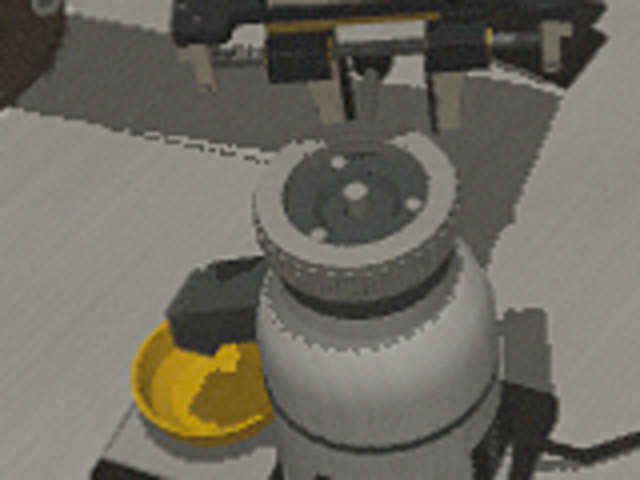

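```bash
python3 b3.py 42 '[[413,203],[338,161],[318,234]]'
python3 -m creep '[{"ax":2,"ay":0,"az":0,"tx":0,"ty":0.0025,"tz":0.0006,"fingers":0.04},{"ax":4,"ay":0,"az":0,"tx":0,"ty":0.005,"tz":0.0013,"fingers":0.04},{"ax":4,"ay":0,"az":0,"tx":0,"ty":0.005,"tz":0.0013,"fingers":0.04}]'
python3 v.py 43
python3 -m creep '[{"ax":1,"ay":0,"az":0,"tx":0,"ty":0.0013,"tz":0.0003,"fingers":0.04},{"ax":1,"ay":0,"az":0,"tx":0,"ty":0.0013,"tz":0.0003,"fingers":0.04}]'
python3 v.py 44
python3 -m creep '[{"ax":1,"ay":0,"az":0,"tx":0,"ty":0.0013,"tz":0.0003,"fingers":0.04},{"ax":1,"ay":0,"az":0,"tx":0,"ty":0.0013,"tz":0.0003,"fingers":0.04}]'
python3 v.py 45
python3 -m creep '[{"ax":1,"ay":0,"az":0,"tx":0,"ty":0.0013,"tz":0.0003,"fingers":0.04},{"ax":1,"ay":0,"az":0,"tx":0,"ty":0.0013,"tz":0.0003,"fingers":0.04}]'
python3 v.py 46
```

```text
42 mod120 26.6 [ 26.5 146.7 -93.2] [0.029  0.0291 0.0289] [ 0.5455 -0.1072]
time_s: 17.65
tcp_pos: [0.5241, -0.0453, 0.224]
eef_rot: [66.6, 90.0, 10.0]
contact_force: [0.5, 0.2, -0.3]
gripper_width: 0.0398
tool ang 123.41 rad 0.0724 tang -0.0178 z 0.224 F r,t,z 1.1 -0.3 1.0 j6 -163.0 17.7
time_s: 17.9
tcp_pos: [0.5249, -0.0451, 0.2239]
eef_rot: [-86.2, 90.0, -143.9]
contact_force: [-1.2, -1.7, 1.1]
gripper_width: 0.0403
tool ang 122.34 rad 0.0724 tang -0.0173 z 0.224 F r,t,z 1.3 1.3 0.5 j6 -164.1 17.95
time_s: 18.15
tcp_pos: [0.5262, -0.0446, 0.2239]
eef_rot: [-94.3, 90.0, -153.0]
contact_force: [-2.4, -0.3, 1.4]
gripper_width: 0.0401
tool ang 121.31 rad 0.0725 tang -0.0174 z 0.2239 F r,t,z -0.9 3.4 1.6 j6 -165.1 18.2
time_s: 18.4
tcp_pos: [0.5274, -0.0442, 0.2239]
eef_rot: [-94.3, 90.0, -154.0]
contact_force: [-2.8, -2.1, 1.8]
gripper_width: 0.04
tool ang 120.3 rad 0.0725 tang -0.0173 z 0.2239 F r,t,z -0.5 2.3 2.3 j6 -166.2 18.45
```

```bash
python3 -m creep '[{"ax":0.5,"ay":0,"az":0,"tx":0,"ty":0.0007,"tz":0.0002,"fingers":0.04},{"ax":0.5,"ay":0,"az":0,"tx":0,"ty":0.0007,"tz":0.0002,"fingers":0.04}]'
python3 v.py 47
python3 -m creep '[{"ax":0.5,"ay":0,"az":0,"tx":0,"ty":0.0007,"tz":0.0002,"fingers":0.04},{"ax":0.5,"ay":0,"az":0,"tx":0,"ty":0.0007,"tz":0.0002,"fingers":0.04}]'
python3 v.py 48
```

```text
time_s: 18.65
tcp_pos: [0.5275, -0.0443, 0.2239]
eef_rot: [-94.9, 89.9, -155.1]
contact_force: [-5.8, -2.5, 3.2]
gripper_width: 0.0403
tool ang 119.8 rad 0.0725 tang -0.0168 z 0.2238 F r,t,z 0.0 6.6 3.4 j6 -166.7 18.7
time_s: 18.9
tcp_pos: [0.5276, -0.0444, 0.2238]
eef_rot: [-96.7, 89.8, -157.4]
contact_force: [-7.5, -3.6, 4.2]
gripper_width: 0.0399
tool ang 119.3 rad 0.0724 tang -0.0162 z 0.2238 F r,t,z -0.3 7.4 3.1 j6 -167.2 18.95
```

```bash
python3 -m creep '[{"ax":0,"ay":0,"az":0,"tx":0,"ty":0.001,"tz":0,"fingers":0.04},{"ax":0,"ay":0,"az":0,"tx":0,"ty":0.001,"tz":0,"fingers":0.04},{"ax":0,"ay":0,"az":0,"tx":0,"ty":0.001,"tz":0,"fingers":0.04}]'
python3 v.py 49
```

```text
time_s: 19.25
tcp_pos: [0.5277, -0.0444, 0.2237]
eef_rot: [-96.4, 89.7, -157.1]
contact_force: [-9.8, -5.9, 5.1]
gripper_width: 0.0399
tool ang 119.3 rad 0.0724 tang -0.0162 z 0.2237 F r,t,z 0.7 10.5 5.7 j6 -167.2 19.3
```

View pics/z49.png

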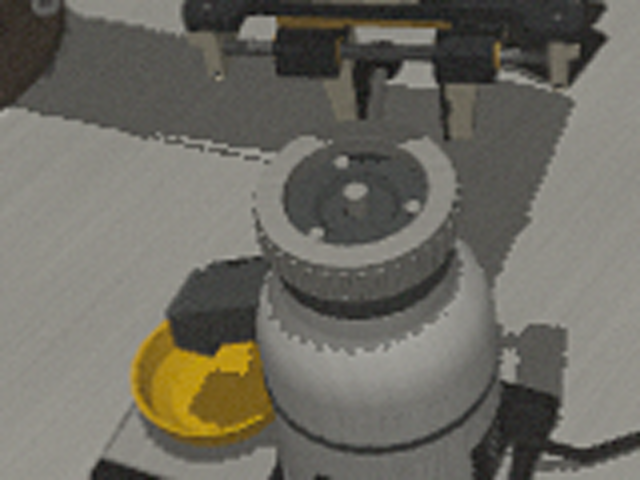

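```bash
python3 b3.py 49 '[[412,206],[342,161],[317,231]]'; python3 - <<'E'
from h import *
print([x.round(4) for x in rel(*goal(124.3,z=.2235,sgn=-1,tang=.013))])
for th in (1,2,3,4,5,6,8,9,10,12,15,20):
  a=np.radians(th);print(th,round(-.072*np.sin(a)+.015*(1-np.cos(a)),4),round(.072*(1-np.cos(a))+.015*np.sin(a),4))
E
```

```text
49 mod120 22.8 [ 22.3 143.5 -97.4] [0.0286 0.0284 0.028 ] [ 0.5458 -0.107 ]
[array([ 0.0004, -0.0355,  0.0018]), array([-5.0048, -0.0398,  0.2629])]
1 -0.0013 0.0003
2 -0.0025 0.0006
3 -0.0037 0.0009
4 -0.005 0.0012
5 -0.0062 0.0016
6 -0.0074 0.002
8 -0.0099 0.0028
9 -0.0111 0.0032
10 -0.0123 0.0037
12 -0.0146 0.0047
15 -0.0181 0.0063
20 -0.0237 0.0095
```

```bash
python3 -m creep '[{"ax":-1,"ay":0,"az":0,"tx":0,"ty":-0.01,"tz":0,"fingers":0.04},{"ax":-3,"ay":0,"az":0,"tx":0,"ty":-0.02,"tz":0.001,"fingers":0.04},{"ax":-5,"ay":0,"az":0,"tx":0,"ty":-0.03,"tz":0.002,"fingers":0.04},{"ax":-5,"ay":0,"az":0,"tx":0,"ty":-0.037,"tz":0.002,"fingers":0.04},{"ax":-5,"ay":0,"az":0,"tx":0,"ty":-0.037,"tz":0.002,"fingers":0.04}]'
python3 v.py 50
```

```text
time_s: 19.8
tcp_pos: [0.4984, -0.0631, 0.2243]
eef_rot: [81.2, 89.9, 25.4]
contact_force: [0.3, 0.7, 0.1]
gripper_width: 0.0399
tool ang 124.27 rad 0.0717 tang 0.0119 z 0.2243 F r,t,z -0.5 -0.5 -0.2 j6 -161.0 19.85
```

View pics/z50.png

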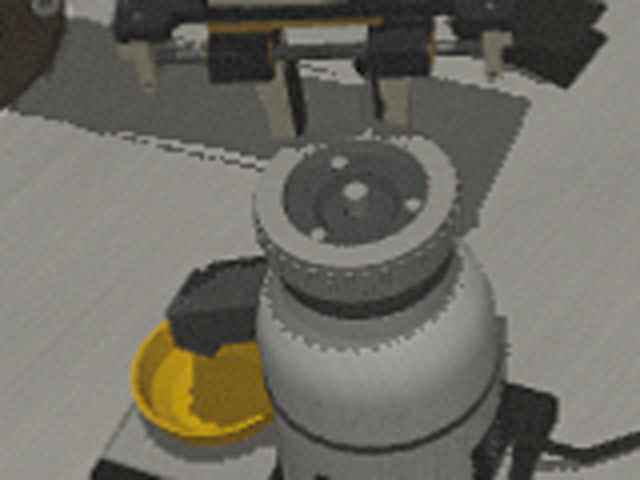

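```bash
python3 -m creep '[{"ax":-3,"ay":0,"az":0,"tx":0,"ty":-0.0037,"tz":0.0009,"fingers":0.04},{"ax":-5,"ay":0,"az":0,"tx":0,"ty":-0.0062,"tz":0.0016,"fingers":0.04},{"ax":-5,"ay":0,"az":0,"tx":0,"ty":-0.0062,"tz":0.0016,"fingers":0.04}]'
python3 v.py 51
python3 -m creep '[{"ax":-3,"ay":0,"az":0,"tx":0,"ty":-0.0037,"tz":0.0009,"fingers":0.04},{"ax":-6,"ay":0,"az":0,"tx":0,"ty":-0.0074,"tz":0.002,"fingers":0.04},{"ax":-9,"ay":0,"az":0,"tx":0,"ty":-0.0111,"tz":0.0032,"fingers":0.04},{"ax":-12,"ay":0,"az":0,"tx":0,"ty":-0.0146,"tz":0.0047,"fingers":0.04},{"ax":-12,"ay":0,"az":0,"tx":0,"ty":-0.0146,"tz":0.0047,"fingers":0.04}]'
python3 v.py 52
```

```text
time_s: 20.15
tcp_pos: [0.4955, -0.0673, 0.2242]
eef_rot: [73.5, 89.9, 22.9]
contact_force: [1.9, 2.4, 0.8]
gripper_width: 0.0399
tool ang 129.26 rad 0.0713 tang 0.011 z 0.2242 F r,t,z -0.5 -3.1 -0.1 j6 -155.5 20.2
time_s: 20.7
tcp_pos: [0.4859, -0.0809, 0.2238]
eef_rot: [-116.4, 90.0, -155.1]
contact_force: [0.1, 0.8, 0.5]
gripper_width: 0.0395
tool ang 141.19 rad 0.0708 tang 0.0124 z 0.2238 F r,t,z 0.2 -0.3 1.5 j6 -142.3 20.75
```

View pics/z52.png

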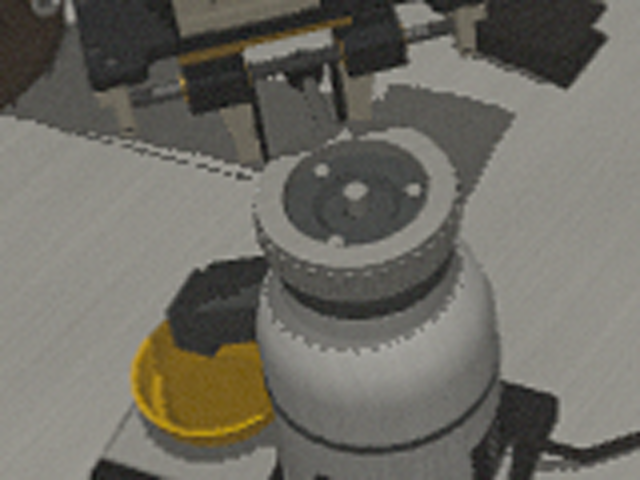

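```bash
python3 b3.py 52 '[[413,189],[321,170],[337,241]]'
python3 -m creep '[{"ax":-4,"ay":0,"az":0,"tx":0,"ty":-0.005,"tz":0.0012,"fingers":0.04},{"ax":-8,"ay":0,"az":0,"tx":0,"ty":-0.0099,"tz":0.0028,"fingers":0.04},{"ax":-12,"ay":0,"az":0,"tx":0,"ty":-0.0146,"tz":0.0047,"fingers":0.04},{"ax":-16,"ay":0,"az":0,"tx":0,"ty":-0.0193,"tz":0.0069,"fingers":0.04},{"ax":-20,"ay":0,"az":0,"tx":0,"ty":-0.0237,"tz":0.0095,"fingers":0.04}]'
python3 -m creep '[{"ax":0,"ay":0,"az":0,"tx":0,"ty":0,"tz":0,"fingers":0.04},{"ax":0,"ay":0,"az":0,"tx":0,"ty":0,"tz":0,"fingers":0.04}]'
python3 v.py 53
```

```text
52 mod120 47.1 [ 46.7 167.1 -72.4] [0.0286 0.0291 0.0287] [ 0.5461 -0.1074]
time_s: 21.25
tcp_pos: [0.4787, -0.1051, 0.2239]
eef_rot: [-153.7, 90.0, -172.4]
contact_force: [1.1, 0.5, -0.4]
gripper_width: 0.04
time_s: 21.45
tcp_pos: [0.4787, -0.1051, 0.2239]
eef_rot: [-151.3, 90.0, -170.2]
contact_force: [-0.1, 0.0, 0.1]
gripper_width: 0.0401
tool ang 161.16 rad 0.0699 tang 0.0128 z 0.2239 F r,t,z 0.1 -0.2 0.9 j6 -119.5 21.5
```

View pics/z53.png

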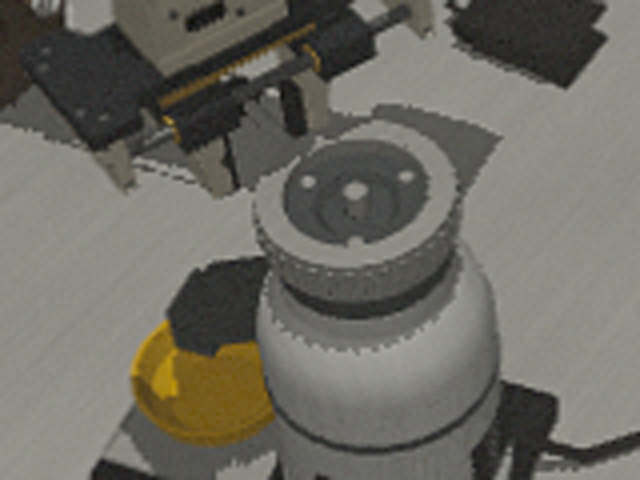

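```bash
python3 -m creep '[{"ax":-4,"ay":0,"az":0,"tx":0,"ty":-0.005,"tz":0.0008,"fingers":0.04},{"ax":-8,"ay":0,"az":0,"tx":0,"ty":-0.0099,"tz":0.0018,"fingers":0.04},{"ax":-12,"ay":0,"az":0,"tx":0,"ty":-0.0146,"tz":0.0035,"fingers":0.04},{"ax":-16,"ay":0,"az":0,"tx":0,"ty":-0.0193,"tz":0.0055,"fingers":0.04},{"ax":-20,"ay":0,"az":0,"tx":0,"ty":-0.0237,"tz":0.008,"fingers":0.04}]'
python3 -m creep '[{"ax":0,"ay":0,"az":0,"tx":0,"ty":0,"tz":0,"fingers":0.04},{"ax":0,"ay":0,"az":0,"tx":0,"ty":0,"tz":0,"fingers":0.04}]'
python3 v.py 54
```

```text
time_s: 22.0
tcp_pos: [0.4789, -0.13, 0.224]
eef_rot: [22.4, 90.0, 23.8]
contact_force: [0.4, -0.2, -0.6]
gripper_width: 0.0396
time_s: 22.2
tcp_pos: [0.4787, -0.13, 0.2239]
eef_rot: [148.4, 90.0, 149.5]
contact_force: [-0.1, -0.3, 0.4]
gripper_width: 0.0397
tool ang -178.83 rad 0.0706 tang 0.013 z 0.2239 F r,t,z 0.8 0.1 0.1 j6 -96.4 22.25
```

View pics/z54.png

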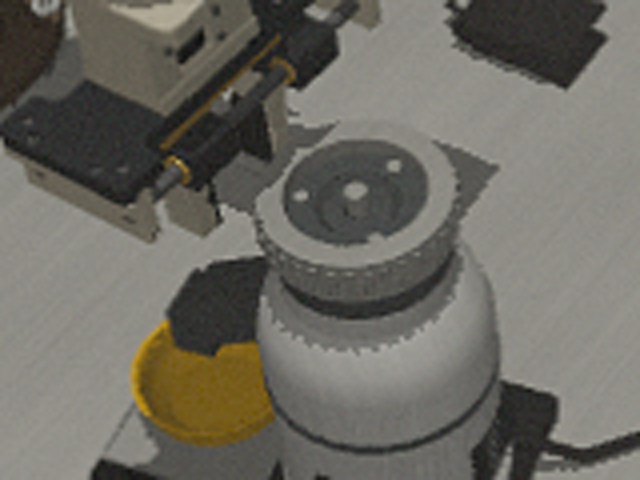

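Third click (bolts (394,166), (301,196), (375,239) as in picture 18). Fourth:

```bash
python3 -m creep '[{"ax":-4,"ay":0,"az":0,"tx":0,"ty":-0.005,"tz":0.001,"fingers":0.04},{"ax":-8,"ay":0,"az":0,"tx":0,"ty":-0.0099,"tz":0.002,"fingers":0.04},{"ax":-12,"ay":0,"az":0,"tx":0,"ty":-0.0146,"tz":0.0037,"fingers":0.04},{"ax":-16,"ay":0,"az":0,"tx":0,"ty":-0.0193,"tz":0.0059,"fingers":0.04},{"ax":-20,"ay":0,"az":0,"tx":0,"ty":-0.0237,"tz":0.0083,"fingers":0.04}]'
python3 -m creep '[{"ax":0,"ay":0,"az":0,"tx":0,"ty":0,"tz":0,"fingers":0.04},{"ax":0,"ay":0,"az":0,"tx":0,"ty":0,"tz":0,"fingers":0.04}]'
python3 v.py 55
```

```text
time_s: 22.75
tcp_pos: [0.4876, -0.1535, 0.224]
eef_rot: [24.2, 90.0, 45.6]
contact_force: [-0.4, -0.4, -0.6]
gripper_width: 0.0398
time_s: 22.95
tcp_pos: [0.4874, -0.1535, 0.2239]
eef_rot: [140.7, 90.0, 161.8]
contact_force: [0.0, 0.2, 0.5]
gripper_width: 0.0402
tool ang -158.83 rad 0.0712 tang 0.0131 z 0.2239 F r,t,z -0.1 -0.1 0.4 j6 -73.4 23.0
```

View pics/z55.png

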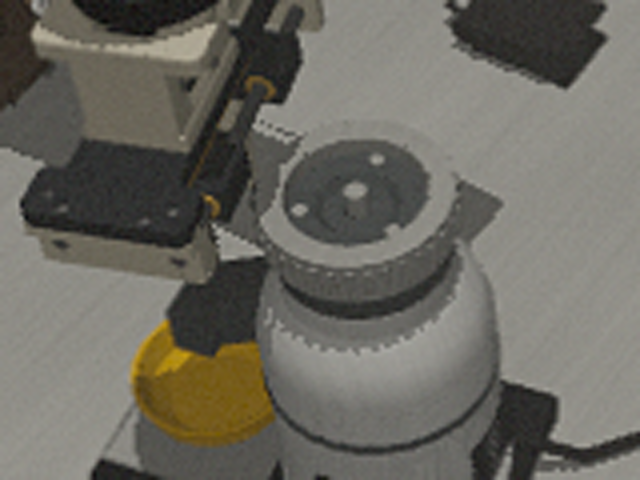

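Fourth click (bolts (376,160), (299,211), (394,231) as in picture 12). Fifth, 19°.

```bash
python3 -m creep '[{"ax":-4,"ay":0,"az":0,"tx":0,"ty":-0.005,"tz":0.0012,"fingers":0.04},{"ax":-8,"ay":0,"az":0,"tx":0,"ty":-0.0099,"tz":0.0024,"fingers":0.04},{"ax":-12,"ay":0,"az":0,"tx":0,"ty":-0.0146,"tz":0.0042,"fingers":0.04},{"ax":-16,"ay":0,"az":0,"tx":0,"ty":-0.0193,"tz":0.0065,"fingers":0.04},{"ax":-19,"ay":0,"az":0,"tx":0,"ty":-0.0226,"tz":0.0085,"fingers":0.04}]'
python3 -m creep '[{"ax":0,"ay":0,"az":0,"tx":0,"ty":0,"tz":0,"fingers":0.04},{"ax":0,"ay":0,"az":0,"tx":0,"ty":0,"tz":0,"fingers":0.04}]'
python3 v.py 56
```

```text
time_s: 23.5
tcp_pos: [0.5036, -0.1715, 0.224]
eef_rot: [107.6, 90.0, 147.9]
contact_force: [-0.2, 0.6, -0.5]
gripper_width: 0.0403
time_s: 23.7
tcp_pos: [0.5034, -0.1714, 0.2239]
eef_rot: [124.6, 90.0, 164.8]
contact_force: [-0.4, -0.5, 0.1]
gripper_width: 0.04
tool ang -139.8 rad 0.0709 tang 0.0133 z 0.224 F r,t,z -0.4 0.4 0.1 j6 -52.1 23.75
```

View pics/z56.png

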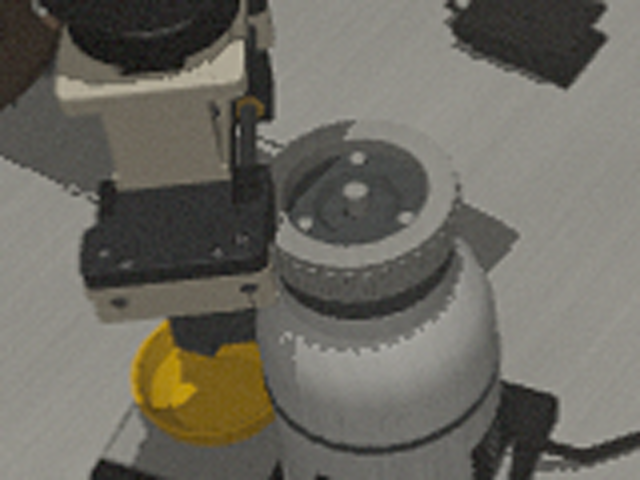

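```bash
python3 b3.py 56 '[[358,158],[405,217],[305,224]]'
python3 -m creep '[{"ax":0,"ay":0,"az":0,"tx":-0.015,"ty":0.003,"tz":0,"fingers":0.04},{"ax":0,"ay":0,"az":0,"tx":-0.04,"ty":0.003,"tz":0,"fingers":0.04},{"ax":0,"ay":0,"az":0,"tx":-0.08,"ty":0.003,"tz":0,"fingers":0.04},{"ax":0,"ay":0,"az":0,"tx":-0.12,"ty":0,"tz":0,"fingers":0.04},{"ax":0,"ay":0,"az":0,"tx":-0.14,"ty":0,"tz":0,"fingers":0.04}]'
python3 -m creep '[{"ax":0,"ay":0,"az":0,"tx":0,"ty":0.02,"tz":-0.04,"fingers":0.04},{"ax":0,"ay":0,"az":0,"tx":0,"ty":0.05,"tz":-0.08,"fingers":0.04},{"ax":0,"ay":0,"az":0,"tx":0,"ty":0.08,"tz":-0.08,"fingers":0.04},{"ax":0,"ay":0,"az":0,"tx":0,"ty":0.08,"tz":-0.08,"fingers":0.04},{"ax":0,"ay":0,"az":0,"tx":0,"ty":0.08,"tz":-0.08,"fingers":0.04}]'
python3 v.py 57; python3 - <<'E'
from h import *
c=cap('top','top57')
E
```

```text
56 mod120 6.6 [ 125.8    6.9 -112.8] [0.0289 0.0284 0.0291] [ 0.5455 -0.1075]
time_s: 24.25
tcp_pos: [0.5043, -0.172, 0.3679]
eef_rot: [-52.5, 89.7, -12.2]
contact_force: [-0.5, 0.5, -0.9]
gripper_width: 0.04
time_s: 24.75
tcp_pos: [0.3906, -0.1622, 0.3646]
eef_rot: [-37.8, 89.9, 2.5]
contact_force: [0.9, -0.8, 1.3]
gripper_width: 0.0405
tool ang -139.69 rad 0.1507 tang -0.0665 z 0.3643 F r,t,z -0.3 -0.2 -0.5 j6 -54.1 24.8
```

View pics/z57.png

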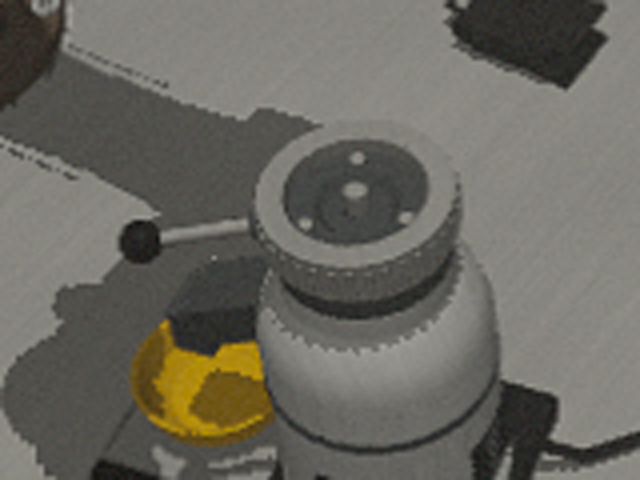

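View pics/57.png

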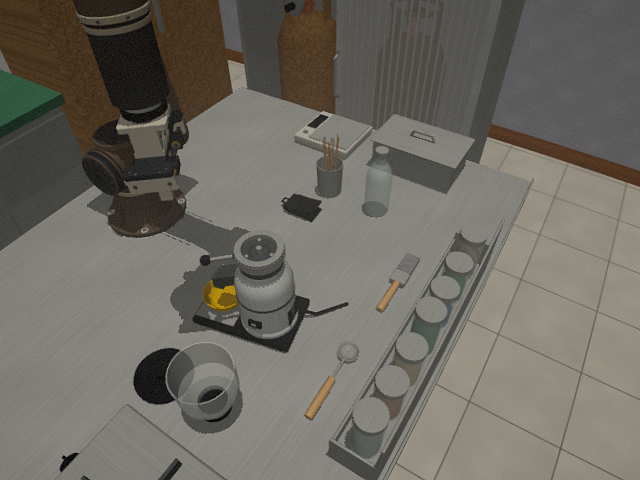

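View pics/top57.png

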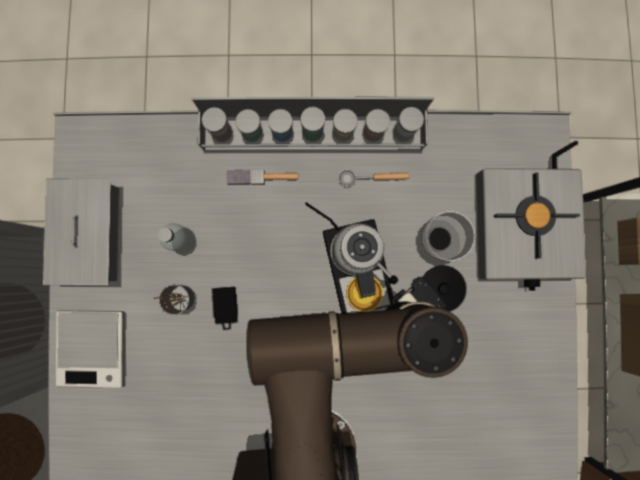

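```bash
python3 b.py 57 140 241; python3 b3.py 57 '[[358,158],[405,217],[305,224]]'
python3 -m creep '[{"ax":0,"ay":0,"az":0,"tx":0,"ty":0,"tz":0,"fingers":0.04},{"ax":0,"ay":0,"az":0,"tx":0,"ty":0,"tz":0,"fingers":0.04}]'
python3 -c "
from h import *
print(order.close_job())"
```

```text
[ 0.4730593  -0.18811148  0.238     ] 0.10690363334121794 -136.18599341353297
57 mod120 6.6 [ 125.8    6.9 -112.8] [0.0289 0.0284 0.0291] [ 0.5455 -0.1075]
time_s: 25.05
tcp_pos: [0.3914, -0.1626, 0.3634]
eef_rot: [144.6, 89.9, -175.1]
contact_force: [-0.3, 0.3, 0.5]
gripper_width: 0.0398
the job is handed in; nothing more can be done
None
```

The collar was closed to its stop and opened again five clicks. It now sits in that notch with the robot clear of it, and the job is handed in at about 25 s of the 64 s allowed.

- **Finding the stop:** I pushed the lever clockwise between the two fingers. It went over seven clicks at about 3 N each. In the eighth push it stood firm 3 to 4° past the notch, and the force rose to 10.5 N with the lever not moving. The highest tangential push I read was 10.5 N, against the 45 N limit.
- **Setting five clicks:** I pushed it back the other way and counted each click from the screws on the collar's top, which turn with it. They read 26.6° in the notch next to the stop and 6.6° at the end. That is 100° of turn, because the screw pattern repeats every 120°.
- **Last checks:** The lever's ball was measured at -136.2°, where -135.7° was expected. The last two pictures show nothing on the shelf visibly moved or tipped; I compared them by eye only. The robot's contact force read zero within noise.
- **Disagreements:** The clicks felt lighter than the text says, about 3 N instead of 4 to 5 N. The two cameras disagreed by about 4 mm on where the ball was; none of the steps needed better than that. My first move call was refused because it left out some of the row values, and nothing moved.

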